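# Measure the bearing seat of a flat-lap spindle housing with a telescoping gauge

## Robot

A 6-joint arm with a two-finger parallel gripper is mounted at the origin on the work surface. World frame = base frame: x ahead of the robot, y to its left, z up, the work surface at z = 0. Lengths are in m, angles in rad, forces in N, time in s.
With the tool pointing down it reaches from about 0.25 to 0.725 m from the base axis. Payload 4 kg.
Tool frame: the origin (TCP) lies at the very end of the fingers, on their centre line; the grasp point (between the pads) lies 19 mm behind it; x points along the fingers, z is the direction in which the jaws open and shut, and the axes are right-handed (so a half turn about x gives the same grasp; the last joint's range is limited). The gripper opens to 85 mm and grips with 20 to 120 N. Pads are 22 mm wide; open, the fingers measure 114 mm over their backs; the gripper's body (76 mm by 85 mm) begins 54 mm behind the grasp point. The pads swing forward as they close: fully open they stand 13 mm farther back than shut.
Start: joints at [1.161, 0.241, 0.005, 1.335, 0, 1.571], TCP at [0.199, 0.459, 0.231] pointing down, gripper open.
Joint ranges: [-2.72, 2.72], [-1.05, 1.87], [-1.09, 1.28], [-1.99, 2.15], [-1.42, 1.44], [-3.14, 3.14]. Speed limits (rad/s): [2.79, 2.79, 3.14, 3.14, 3.14, 3.14].

## Interface

Orientations are given as a unit quaternion [x, y, z, w].
In Python, from workcell import bot gives the robot as it stands.
- The arm moves only by the tool apply_moves, never from a script. Its argument "targets" is one flat list of numbers, 7 for each row, row after row: the shift along the tool's x, y, z in units of 25 cm (1.0 is 25 cm), then the turn, a rotation vector about the tool's x, y, z in units of 0.5 rad (1.0 is 0.5 rad), then the opening, from 0 (shut) to 1 (fully open). In form: [tx, ty, tz, wx, wy, wz, claw, tx, ty, tz, wx, wy, wz, claw, ...]. A call has 1 to 12 rows; each row is the pose to reach, as a shift and turn from the pose commanded when the call began, along the tool's axes at that moment; what a row does not reach only later rows make up. A row lasts 1/12 s, in which the tool goes at most 41.7 mm and 7.16 degrees, less where a joint would pass 70% of its speed; a pose out of reach is approached as far as the arm can. A call with a number of a shift or a turn outside -1 to 1 is refused whole. A call with a gripper value outside its range is refused whole. The fingers move at their own pace and stop on an object; the grip force is fixed at half the most. Time passes only in rows, so rows that repeat a pose let the fingers close. It gives the time, the measured TCP pose, the force and the opening at its end, in the units of the state.
- bot.get_obs(): the state, without advancing time (a new reading comes with each control period).
- bot.camera(name): name is "scene" or "top"; returns (picture, depth): 480x640x3 uint8, red, green, blue; 480x640 float32, m along the optical axis (not along the pixel's ray), 0 where there is no reading.
- bot.camera_params(name): a dict with "fx", "fy", "cx", "cy" (pixels), "T" (4x4, takes a point from camera to world coordinates). Camera axes: x right, y up, looking along -z (the intrinsics and any distortion apply to the point x, -y, -z); pixel columns grow to the right and rows downward; lengths in m; the calibration is good to about 2 mm. A picture is of the moment at which its call begins. camera_params takes no time and is no camera call.
- bot.job_done(): hands the job in, once; it reports no verdict.
The state is a dict: "clock": time; "joint_pos": joint angles; "joint_vel": joint speeds; "tau": joint torques, N m; "eef_pos": TCP position; "tool_rot": TCP orientation; "ft_force": force on the tool from outside, world axes, zero at the start; "ft_torque": the same for the moment, N m; "grip_width": finger opening in m.
Only numpy, scipy, OpenCV 4.12 (cv2) and the standard library are available. Lean on these libraries where they do the work, as an engineer would, in place of code of your own. Each camera call takes 0.05 s, during which the arm holds its last target.

## Task

Take the size of the bearing seat in the spindle housing with the middle-sized one of the three telescoping gauges that hang in the rack. Lower the gauge, still locked small, into the bore until its head sits on the spacer ring at the bottom; hold it down there firmly but without forcing it, so that it does not turn along, back its knob off until both plungers spring out against the wall, and tighten the knob again in the bore. Then draw the gauge out and hang it back in the slot it came from, still locked at the size of the bore, without disturbing the other gauges or the bearing on the bench.

Things in the scene. Friction and masses are not known exactly. Their poses are not given: they have to be found in the camera images.
- gauge: the gauge to use, middle in size of three steel T-shaped telescoping gauges hanging in the rack; 150 mm tall, 0.17 kg. Origin: middle of the head's underside; z up the handle, x along the head. Head: lying cylinder 12 mm thick, 35 mm long, a plunger at each end. Handle 9 mm thick (14 mm just above the head), up to 118 mm; from 118 to 150 mm the knurled locking knob, 20 mm across, turning about z
- gauge_knob (a joint): knob angle against the handle, rad, 0 at the start = locked; grows counter-clockwise seen from above = unlocking. Below about 0.3 the plungers are clamped; beyond about 0.8 free, and they spring out. Stops at -0.3 and 1.5; takes up to 0.05 N m; stays where left. Held by the knob, the gauge turns along as a whole unless its head is pressed down in the seat with some 8 to 15 N
- tip_a (a point): rounded outer end of the plunger at the +x end of the gauge's head, on the head's axis 6 mm above the origin. At the start 18.5 to 20 mm from the gauge's axis, 27.5 mm fully out; spring force about 1.2 N
- tip_b (a point): the same at the -x end. The distance from tip_a to tip_b is the gauge's size: 37 to 40 mm at the start, 47 mm in the bore, 55 mm if let go free
- knob_grip (a point): on the knob's axis at half its height (134 mm above the gauge's origin): where to grip, from above
- housing: the open spindle housing of the flat lap, fixed on the bench: grey deck plate 150 by 170 by 12 mm, on it a square aluminium flange with four bolts and a round boss 72 mm across with the upright bore. Origin: middle of the deck's underside, z up
- mouth (a point): centre of the bore's mouth, 62 mm above the housing's underside; the bore is 47 mm wide
- seat (a point): centre of the flat shoulder at the bottom of the seat, 36 mm below the mouth, around a 24 mm shaft hole. A steel spacer ring (46 mm outside, 26 mm inside) lies fast on it; its thickness is not known, anything from 1 to 4 mm: the ends of the gauge's head come to rest on it, so feel for it. More than 30 N on the housing is forcing
- rack: the wooden rack, fixed: a board 8 mm thick and 240 mm long with its top at 150 mm, on two cheeks and a foot board. Origin: middle of the underside, z up, -x is the front. Three slots 12 mm wide, open to the front, 68 mm apart along y; a gauge hangs in each with its handle in the slot and its knob resting on the board
- slot0 (a point): where a hanging gauge's axis meets the top of the board, in the slot at the rack's -y end: 16 mm behind the board's front edge; the slot ends 6 mm further back. To take a gauge out lift it a few mm and draw it about 55 mm to the front (-x of the rack) before raising it, so that the head clears the board
- slot1 (a point): the same for the middle slot
- slot2 (a point): the same for the slot at the rack's +y end
- gauge_small: bystander: the small gauge (head 21 mm, knob 18 mm across), same height of the knob, hangs in another slot
- gauge_large: bystander: the large gauge (head 58 mm, knob 22 mm across), hangs in another slot
- bearing: bystander: ball bearing 47 mm across, 14 mm high, lying on the bench

How it is judged:
By the outcome, as a careful person would: the job done as asked, in the order asked, and still so for the second after the job is handed in, with the robot touching nothing.
It also fails if it takes over 67 s, if anything falls off the work surface, if the arm or the gripper's body presses on something with over 40 N, if the wrist force passes 120 N, or if a joint passes its speed limit or range.

## Working session

There is one attempt and no reset: what is moved stays moved. The work goes in short steps, Python scripts to look and compute and a tool call to move; the robot and the scene stay as the last step left them, time stands still between calls to the robot, and variables do not carry over. Pictures are saved under pics/ and viewed, and the job is handed in when it is done.

Besides the shell and the picture viewer there is one more tool, called after ">>>" as name(argument=value, ...) on one line, values as JSON. apply_moves: Moves the arm, as the interface text tells. Its arguments: {"type":"object","properties":{"targets":{"type":"array"}},"required":["targets"]}

```bash
ls; mkdir -p pics; python3 - <<'E'
from workcell import bot
import cv2,numpy as np
print(bot.get_obs())
for n in ("scene","top"):
    p,d=bot.camera(n); cv2.imwrite(f"pics/{n}0.png",p[:,:,::-1]); np.savez(f"pics/{n}0.npz",p=p,d=d)
    c=bot.camera_params(n); print(n,c)
E
```

```text
pics
{'clock': 0.0, 'joint_pos': array([ 1.16101472e+00,  2.41422999e-01,  3.67698186e-03,  1.33522015e+00,
       -6.88015468e-06,  1.57078152e+00]), 'joint_vel': array([-0.00265408, -0.00053695, -0.00048078, -0.00146398, -0.00027387,
       -0.00020085]), 'tau': array([-2.99512624e-05, -3.72318900e+01,  2.52408957e+01,  1.68992806e-02,
       -4.82521909e-05, -3.31693414e-06]), 'eef_pos': array([0.19894195, 0.45799422, 0.23038995]), 'tool_rot': array([-0.3882384 ,  0.59190866,  0.38739286,  0.59062836]), 'ft_force': array([ 0.2145852 , -0.24508667, -0.08556114]), 'ft_torque': array([0.03270163, 0.04688872, 0.03734813]), 'grip_width': 0.08506625661748579}
scene {'fx': 546.3415079612381, 'fy': 546.3415079612381, 'cx': 322.1859439549551, 'cy': 237.58599280649176, 'T': array([[-0.71568943, -0.41659696,  0.56056723,  1.00825852],
       [ 0.69836409, -0.41683117,  0.58184136,  0.50657088],
       [-0.00873145,  0.80789774,  0.58925801,  0.65351266],
       [ 0.        ,  0.        ,  0.        ,  1.        ]])}
top {'fx': 522.1867260801972, 'fy': 522.1867260801972, 'cx': 317.62186923044925, 'cy': 247.02964705519267, 'T': array([[ 0.01143207,  0.99050133, -0.13702709,  0.38607777],
       [-0.99976695,  0.01383201,  0.0165749 , -0.00965228],
       [ 0.01831282,  0.13680567,  0.99042862,  0.94379348],
       [ 0.        ,  0.        ,  0.        ,  1.        ]])}
```

View pics/scene0.png

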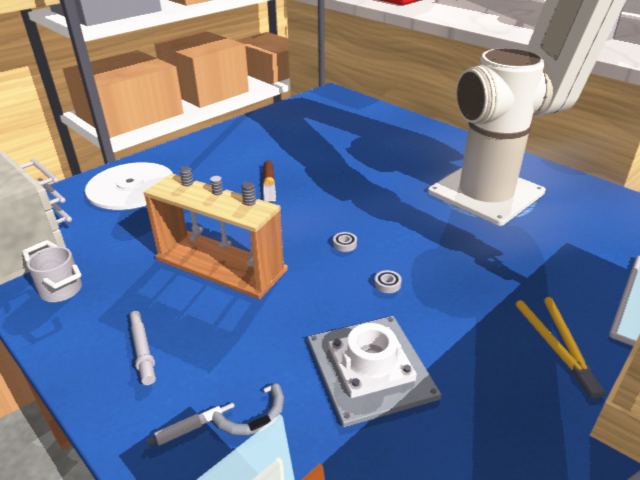

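View pics/top0.png

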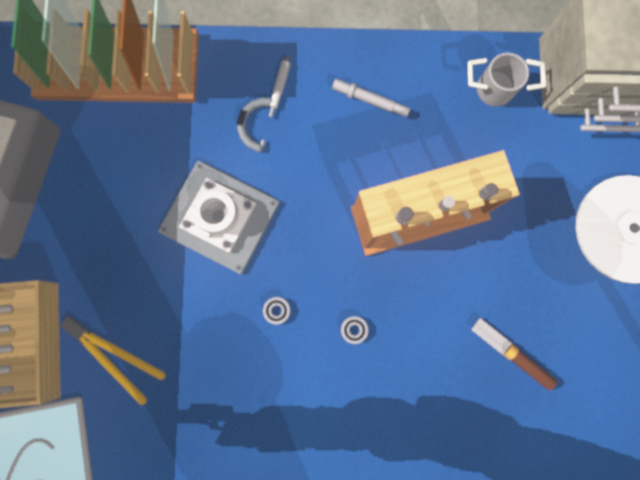

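```bash
cat > h.py <<'E'
import numpy as np,cv2
from workcell import bot
def ray(n,u,v):
    c=bot.camera_params(n);T=c['T']
    d=np.array([(u-c['cx'])/c['fx'],-(v-c['cy'])/c['fy'],-1.0])
    return T[:3,3],T[:3,:3]@d
def onz(n,u,v,z):
    o,d=ray(n,u,v);return o+d*(z-o[2])/d[2]
def proj(n,P):
    c=bot.camera_params(n);T=c['T'];q=T[:3,:3].T@(np.asarray(P,float)-T[:3,3])
    return np.array([c['cx']+c['fx']*q[0]/-q[2],c['cy']-c['fy']*q[1]/-q[2]])
def cloud(n,d):
    c=bot.camera_params(n);T=c['T'];v,u=np.mgrid[:480,:640]
    q=np.stack([(u-c['cx'])/c['fx']*d,-(v-c['cy'])/c['fy']*d,-d],-1)
    return q@T[:3,:3].T+T[:3,3]
E
python3 - <<'E'
import numpy as np,cv2
p=np.load('pics/scene0.npz')['p'][:,:,::-1]; cv2.imwrite('pics/s_r.png',cv2.resize(p[150:310,130:300],None,fx=4.7,fy=3.7,interpolation=cv2.INTER_CUBIC))
p=np.load('pics/top0.npz')['p'][:,:,::-1]; cv2.imwrite('pics/t_r.png',cv2.resize(p[140:265,340:530],None,fx=4.2,fy=4.2,interpolation=cv2.INTER_CUBIC))
cv2.imwrite('pics/t_h.png',cv2.resize(p[150:280,150:300],None,fx=4.2,fy=4.2,interpolation=cv2.INTER_CUBIC))
E
```

```text
(no output)
```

View pics/s_r.png

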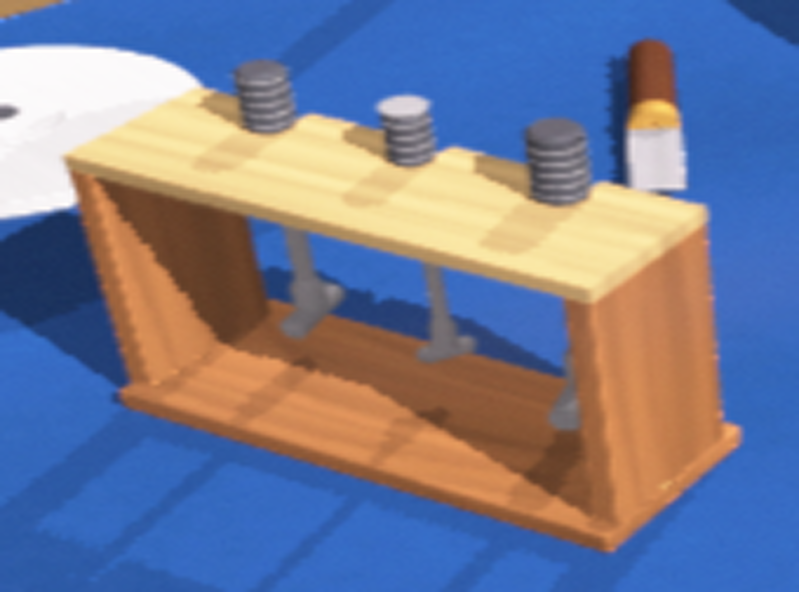

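View pics/t_r.png

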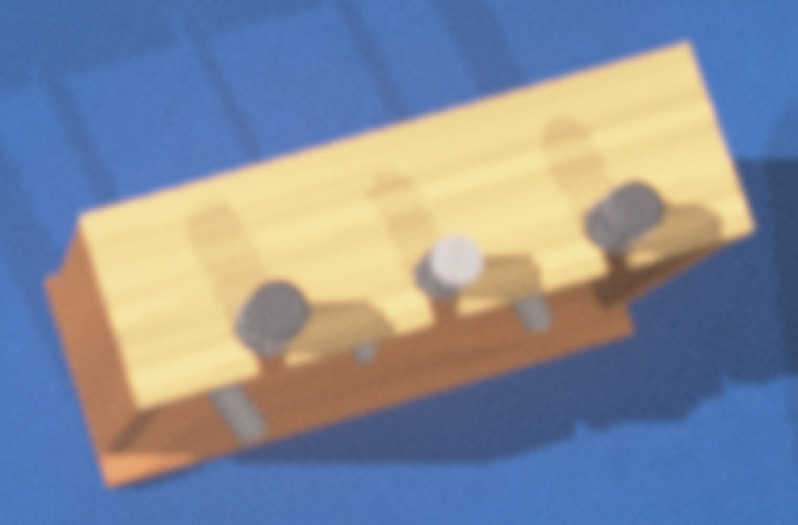

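View pics/t_h.png

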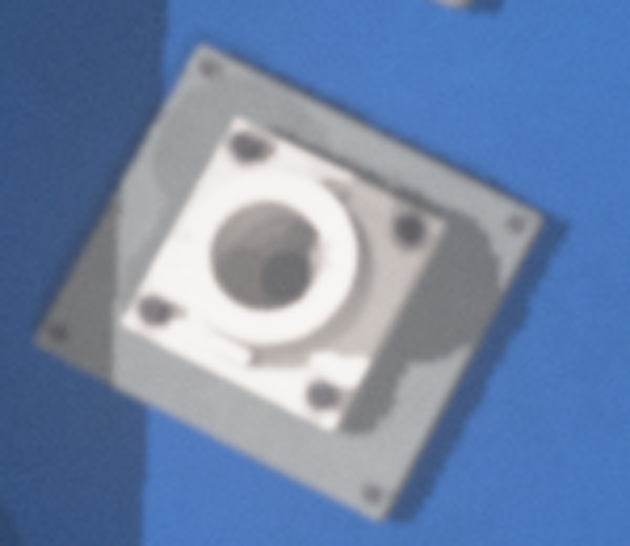

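```bash
python3 - <<'E'
from h import *
def t(u,v): return 340+u/4.2-.4,140+v/4.2-.4
C=[onz('top',*t(*q),.15) for q in [(82,215),(690,42),(755,232),(138,408)]]
for c in C: print(np.round(c,4))
print('len',np.linalg.norm(C[0]-C[1]),np.linalg.norm(C[3]-C[2]),np.linalg.norm(C[0]-C[3]),np.linalg.norm(C[1]-C[2]))
yv=(C[0]-C[1])+(C[3]-C[2]); yaw=np.arctan2(-yv[0],yv[1]);print('yaw',yaw)
xv=C[0]-C[3]+C[1]-C[2];print(np.arctan2(xv[1],xv[0]))
cen=sum(C)/4;print(cen)
ex=np.array([np.cos(yaw),np.sin(yaw),0]);ey=np.array([-np.sin(yaw),np.cos(yaw),0])
front=(C[2]+C[3])/2
for i in range(3):
    s=front+ex*.016+ey*.068*(i-1); print('slot',i,s, 'proj knobtop',proj('top',s+[0,0,.032]),'scene',proj('scene',s+[0,0,.032]))
for q in [(275,310),(457,258),(634,209)]:
    print('knob',onz('top',*t(*q),.182))
# scene knob tops
def t2(u,v): return 130+u/4.7-.4,150+v/3.7-.4
for q in [(263,70),(404,104),(556,133)]:
    print('sceneknob',onz('scene',*t2(*q),.182))
# heads
def t(u,v): return 340+u/4.2-.4,140+v/4.2-.4
for q in [(250,435),(365,355),(540,325)]:
    P=onz('top',*t(*q),.042);print('headfront in rack', (P-front)@ex-.016,(P-front)@ey)
d=np.load('pics/top0.npz')['d'];W=cloud('top',d)
for u,v in [(405,214),(448,201),(490,190),(400,200),(460,180)]: print(W[v,u])
E
```

```text
[ 0.5854 -0.0867  0.15  ]
[ 0.656  -0.3166  0.15  ]
[ 0.5829 -0.3383  0.15  ]
[ 0.5131 -0.1073  0.15  ]
len 0.2405403575572507 0.24128075437094335 0.07517691427605666 0.07625536643541383
yaw 0.29580096229142583
0.2830205158621932
[ 0.58435157 -0.21222416  0.15      ]
slot 0 [ 0.58312761 -0.28317876  0.15      ] proj knobtop [491.51971452 189.11545793] scene [186.02749808 167.38479993]
slot 1 [ 0.56330519 -0.21813207  0.15      ] proj knobtop [448.80009279 201.340707  ] scene [216.5132058  176.26292199]
slot 2 [ 0.54348278 -0.15308538  0.15      ] proj knobtop [405.6640189  213.68513388] scene [248.7665143  185.65580905]
knob [ 0.54388804 -0.15221111  0.182     ]
knob [ 0.56377407 -0.2175552   0.182     ]
knob [ 0.58272353 -0.28170048  0.182     ]
sceneknob [ 0.58603079 -0.28020271  0.182     ]
sceneknob [ 0.56742141 -0.21516318  0.182     ]
sceneknob [ 0.54429486 -0.15441461  0.182     ]
headfront in rack -0.0269523425446209 0.06130732915514077
headfront in rack -0.008063547362290724 0.004637498289674105
headfront in rack -0.01636324660323643 -0.0703411683042517
[ 0.5419974 -0.1511862  0.1868169]
[ 0.5644963  -0.21774231  0.17905062]
[ 0.58123205 -0.280147    0.18391971]
[ 0.57185973 -0.15063441  0.14928548]
[ 0.60517708 -0.24523199  0.1504152 ]
```

```bash
python3 - <<'E'
from h import *
from scipy.spatial.transform import Rotation as R
z=np.load('pics/top0.npz');p=z['p'];W=cloud('top',z['d'])
def t(u,v): return 150+u/4.2-.4,150+v/4.2-.4
for nm,q,h in [('bore pts',[(212,255),(316,256),(262,198),(262,311)],.062),('boss',[(195,255),(357,262),(275,172),(278,345)],.062)]:
    for a in q: print(nm,onz('top',*t(*a),h))
D=[onz('top',*t(*a),.012) for a in [(203,44),(545,217),(382,520),(36,343)]]
for a in D: print('deck',a)
print(sum(D)/4,np.linalg.norm(D[0]-D[1]),np.linalg.norm(D[1]-D[2]))
# depth rim
m=(abs(W[...,2]-.062)<.006);m[:150]=0;m[290:]=0;m[:,:150]=0;m[:,300:]=0
P=W[m];print(len(P),P.mean(0),P.min(0),P.max(0))
x,y=P[:,0],P[:,1]
c,r=cv2.minEnclosingCircle(P[:,:2].astype(np.float32)*1000);print(c,r)
s=np.load('pics/scene0.npz');cv2.imwrite('pics/s_h.png',cv2.resize(s['p'][310:425,300:450,::-1],None,fx=5,fy=5,interpolation=cv2.INTER_CUBIC))
for n in ['scene','top']:
  W2=cloud(n,np.load(f'pics/{n}0.npz')['d']);
  Q=W2.reshape(-1,3);Q=Q[(abs(Q[:,2]-.062)<.005)&(abs(Q[:,0]-.52)<.09)&(abs(Q[:,1]-.16)<.09)];c,r=cv2.minEnclosingCircle(Q[:,:2].astype(np.float32)*1000);print(n,len(Q),c,r,np.median(Q[:,2]))
o=bot.get_obs();print(R.from_quat(o['tool_rot']).as_matrix())
E
```

```text
bore pts [0.56880215 0.17786304 0.062     ]
bore pts [0.56903287 0.13553208 0.062     ]
bore pts [0.59291689 0.15845718 0.062     ]
bore pts [0.54589371 0.15662179 0.062     ]
boss [0.5686965  0.18477301 0.062     ]
boss [0.56679051 0.11874752 0.062     ]
boss [0.60391733 0.15356548 0.062     ]
boss [0.53197013 0.14960056 0.062     ]
deck [0.67308419 0.19637333 0.012     ]
deck [0.59815022 0.04540141 0.012     ]
deck [0.46555786 0.11173832 0.012     ]
deck [0.53961145 0.26195303 0.012     ]
[0.56910093 0.15386652 0.012     ] 0.1685456058023057 0.148260985607388
825 [0.56814531 0.15497024 0.06155606] [0.5320416  0.11947246 0.05620705] [0.60374874 0.1903722  0.06555588]
(568.2682495117188, 155.23190307617188) 36.28368377685547
scene 987 (572.3079833984375, 157.06393432617188) 36.645599365234375 0.06242585890328467
top 819 (568.2682495117188, 155.23190307617188) 36.28368377685547 0.0617309937747792
[[-7.74247418e-04 -9.17218392e-01  3.98384012e-01]
 [-1.69871871e-03  3.98384763e-01  9.17216820e-01]
 [-9.99998257e-01  3.34103784e-05 -1.86654442e-03]]
```

```bash
python3 -c "
from workcell import bot;print([a for a in dir(bot) if a[0]!='_'])"
```

```text
['Unreachable', 'camera', 'camera_params', 'get_obs', 'job_done']
```

View pics/s_h.png

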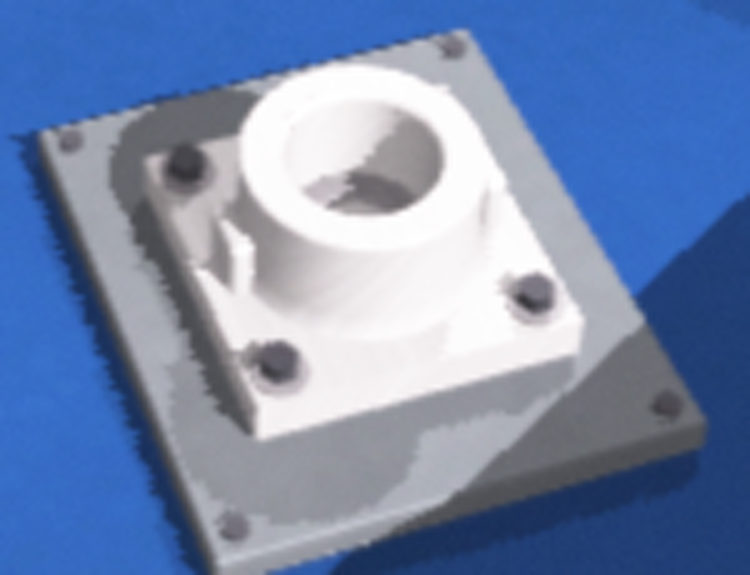

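```bash
cat >> h.py <<'E'
from scipy.spatial.transform import Rotation as Rt
def st():
    o=bot.get_obs();M=Rt.from_quat(o['tool_rot']).as_matrix()
    yaw=np.arctan2(M[1,2],M[0,2])
    print('t%.2f'%o['clock'],'pos',np.round(o['eef_pos'],4),'yaw %.4f'%yaw,'downerr',np.round(M[:2,0],4),'F',np.round(o['ft_force'],2),'T',np.round(o['ft_torque'],3),'w %.4f'%o['grip_width'],'j',np.round(o['joint_pos'],3))
    return o,M,yaw
def go(P,yaw=None):
    o,M,y=st()
    s=M.T@(np.asarray(P)-o['eef_pos'])/.25
    w=[0,0,0]
    if yaw is not None:
        G=np.array([[0,-np.sin(yaw),np.cos(yaw)],[0,np.cos(yaw),np.sin(yaw)],[-1,0,0]])
        # columns x=(0,0,-1), y=z×x
        x=np.array([0,0,-1.]);zz=np.array([np.cos(yaw),np.sin(yaw),0]);G=np.stack([x,np.cross(zz,x),zz],1)
        w=Rt.from_matrix(M.T@G).as_rotvec()/.5
    print('shift',np.round(s,4),'turn',np.round(w,4))
E
python3 -c "
from h import *
go([.5845,-.281,.26],.289)"
```

```text
t0.10 pos [0.199  0.4581 0.2305] yaw 1.1610 downerr [-0.0008 -0.0017] F [ 0.62 -0.32  0.92] T [-0.011  0.003 -0.003] w 0.0853 j [1.161 0.241 0.004 1.335 0.    1.571]
shift [-0.1141 -2.5922 -2.0975] turn [ 1.7441e+00 -3.5000e-03  1.6000e-03]
```

>>> apply_moves(targets=[-0.11, -1, -0.81, 0.87, 0, 0, 0.5, -0.11, -1, -0.81, 0.87, 0, 0, 0.5, -0.11, -1, -0.81, 0.87, 0, 0, 0.5, -0.11, -1, -0.81, 0.87, 0, 0, 0.5, -0.11, -1, -0.81, 0.87, 0, 0, 0.5, -0.11, -1, -0.81, 0.87, 0, 0, 0.5, -0.11, -1, -0.81, 0.87, 0, 0, 0.5, -0.11, -1, -0.81, 0.87, 0, 0, 0.5, -0.11, -1, -0.81, 0.87, 0, 0, 0.5, -0.11, -1, -0.81, 0.87, 0, 0, 0.5])

```text
clock: 0.93
eef_pos: [0.3483, 0.1718, 0.2587]
tool_rot: [-0.249, 0.662, 0.25, 0.662]
ft_force: [0.0, 0.2, 0.5]
grip_width: 0.0432
```

```bash
python3 -c "
from h import *
go([.5845,-.281,.26],.289)"
```

```text
t0.93 pos [0.3483 0.1718 0.2587] yaw 0.7214 downerr [-0.0004  0.0002] F [0.03 0.2  0.51] T [ 0.016 -0.008 -0.004] w 0.0432 j [ 0.458  0.007 -0.194  1.37   0.     1.307]
shift [-0.0059 -1.984  -0.4867] turn [ 8.648e-01 -5.000e-04 -7.000e-04]
```

>>> apply_moves(targets=[0, -1, -0.24, 0.86, 0, 0, 0.5, 0, -1, -0.24, 0.86, 0, 0, 0.5, 0, -1, -0.24, 0.86, 0, 0, 0.5, 0, -1, -0.24, 0.86, 0, 0, 0.5, 0, -1, -0.24, 0.86, 0, 0, 0.5, 0, -1, -0.24, 0.86, 0, 0, 0.5, 0, -1, -0.24, 0.86, 0, 0, 0.5, 0, -1, -0.24, 0.86, 0, 0, 0.5])

```text
clock: 1.6
eef_pos: [0.4697, -0.0544, 0.2577]
tool_rot: [-0.103, 0.7, 0.104, 0.699]
ft_force: [-0.2, 0.7, -0.4]
grip_width: 0.0427
```

```bash
python3 -c "
from h import *
go([.5845,-.281,.26],.289)"
```

```text
t1.60 pos [ 0.4697 -0.0544  0.2577] yaw 0.2936 downerr [-0.0016  0.0004] F [-0.18  0.68 -0.41] T [0.026 0.038 0.03 ] w 0.0427 j [-0.115  0.178 -0.006  1.389  0.     1.162]
shift [-0.0101 -1.0006  0.1772] turn [ 0.0092 -0.0028 -0.0017]
```

>>> apply_moves(targets=[-0.01, -1, 0.177, 0.009, 0, 0, 0.5, -0.01, -1, 0.177, 0.009, 0, 0, 0.5, -0.01, -1, 0.177, 0.009, 0, 0, 0.5, -0.01, -1, 0.177, 0.009, 0, 0, 0.5, -0.01, -1, 0.177, 0.009, 0, 0, 0.5, -0.01, -1, 0.177, 0.009, 0, 0, 0.5, -0.01, -1, 0.177, 0.009, 0, 0, 0.5, -0.01, -1, 0.177, 0.009, 0, 0, 0.5, -0.01, -1, 0.177, 0.009, 0, 0, 0.5, -0.01, -1, 0.177, 0.009, 0, 0, 0.5])

```text
clock: 2.43
eef_pos: [0.5842, -0.2769, 0.2617]
tool_rot: [-0.103, 0.7, 0.104, 0.699]
ft_force: [-0.4, -0.7, 0.2]
grip_width: 0.0429
```

```bash
python3 - <<'E'
from h import *
go([.5845,-.281,.26],.289)
ims=[]
for n in ("scene","top"):
    p,d=bot.camera(n); u,v=proj(n,[.5845,-.281,.2]).astype(int)
    print(n,u,v)
    c=p[max(v-70,0):v+70,u-60:u+60,::-1];ims.append(cv2.resize(c,(400,467),interpolation=cv2.INTER_CUBIC))
cv2.imwrite('pics/a1.png',np.hstack(ims))
E
```

```text
t2.43 pos [ 0.5842 -0.2769  0.2617] yaw 0.2945 downerr [-0.0005  0.0009] F [-0.43 -0.7   0.17] T [-0.051  0.069 -0.   ] w 0.0429 j [-4.430e-01  5.440e-01  5.330e-01  1.561e+00  1.000e-03  8.330e-01]
shift [ 0.0067 -0.016  -0.0034] turn [ 0.0109 -0.0004 -0.002 ]
scene 184 159
top 494 185
```

View pics/a1.png

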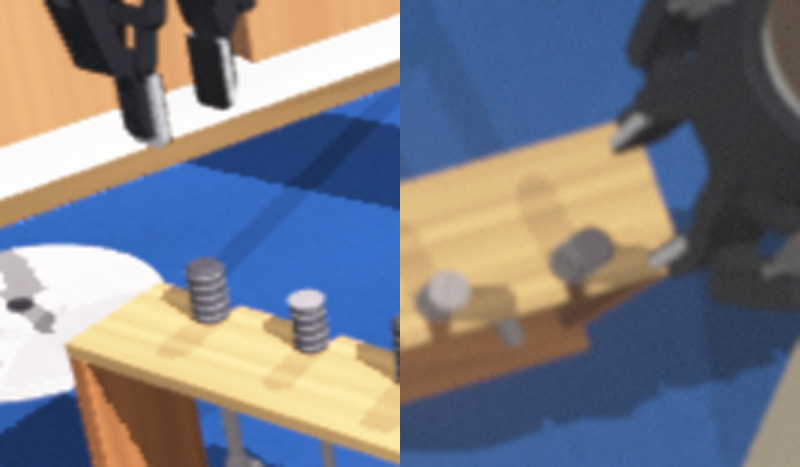

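```bash
python3 - <<'E'
from h import *
print(onz('top',508,173.5,.262), onz('scene',124+ (184)/3.333, 89+125/3.333,.265))
go([.584,-.281,.20],.289)
E
```

```text
[ 0.58448135 -0.2776515   0.262     ] [ 0.58733934 -0.27407105  0.265     ]
t2.53 pos [ 0.5841 -0.2774  0.2625] yaw 0.2942 downerr [ 0.0008 -0.0001] F [-0.32  0.37  0.33] T [-0.011  0.019  0.061] w 0.0425 j [-0.443  0.543  0.534  1.561  0.     0.833]
shift [ 0.25   -0.0136 -0.0049] turn [0.0104 0.0016 0.0006]
```

```bash
python3 - <<'E'
from h import *
go([.583,-.282,.157],.289)
E
```

```text
t2.53 pos [ 0.5841 -0.2774  0.2625] yaw 0.2942 downerr [ 0.0008 -0.0001] F [-0.32  0.37  0.33] T [-0.011  0.019  0.061] w 0.0425 j [-0.443  0.543  0.534  1.561  0.     0.833]
shift [ 0.422  -0.0162 -0.01  ] turn [0.0104 0.0016 0.0006]
```

>>> apply_moves(targets=[0, -0.016, -0.01, 0.01, 0, 0, 0.5, 0.08, -0.016, -0.01, 0.01, 0, 0, 0.5, 0.16, -0.016, -0.01, 0.01, 0, 0, 0.5, 0.2, -0.016, -0.01, 0.01, 0, 0, 0.5, 0.25, -0.016, -0.01, 0.01, 0, 0, 0.5, 0.3, -0.016, -0.01, 0.01, 0, 0, 0.5, 0.35, -0.016, -0.01, 0.01, 0, 0, 0.5, 0.38, -0.016, -0.01, 0.01, 0, 0, 0.5, 0.4, -0.016, -0.01, 0.01, 0, 0, 0.5, 0.41, -0.016, -0.01, 0.01, 0, 0, 0.5, 0.41, -0.016, -0.01, 0.01, 0, 0, 0.5])

```text
clock: 3.45
eef_pos: [0.5828, -0.2842, 0.1587]
tool_rot: [-0.101, 0.7, 0.101, 0.7]
ft_force: [-0.7, 0.3, 0.0]
grip_width: 0.043
```

```bash
python3 - <<'E'
from h import *
go([.583,-.282,.157],.289)
ims=[]
for n in ("scene","top"):
    p,d=bot.camera(n); u,v=proj(n,[.5845,-.281,.17]).astype(int)
    print(n,u,v)
    c=p[max(v-70,0):v+70,u-60:u+60,::-1];ims.append(cv2.resize(c,(400,467),interpolation=cv2.INTER_CUBIC))
cv2.imwrite('pics/a2.png',np.hstack(ims))
E
```

```text
t3.45 pos [ 0.5828 -0.2842  0.1587] yaw 0.2866 downerr [-0.0003  0.0001] F [-0.73  0.27  0.  ] T [-0.029 -0.012  0.031] w 0.0430 j [-0.454  0.574  0.318  1.315 -0.     0.831]
shift [0.007  0.0082 0.0031] turn [-0.0049 -0.0004 -0.0004]
scene 187 173
top 487 190
```

View pics/a2.png

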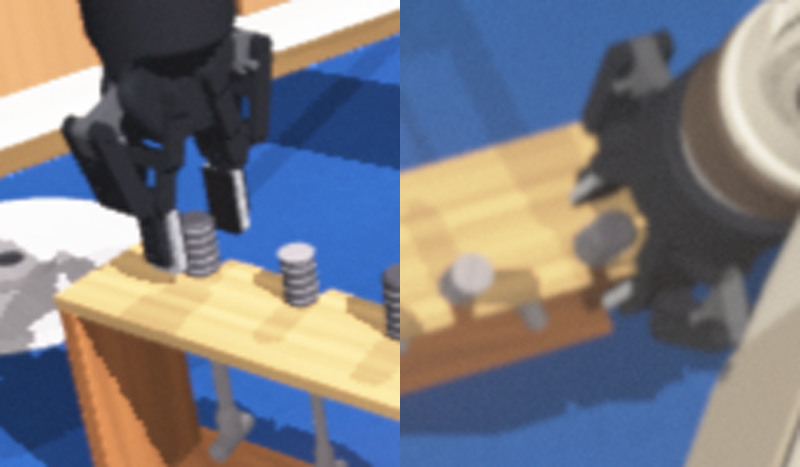

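>>> apply_moves(targets=[0.004, 0.007, 0.003, 0, 0, 0, 0.5, 0.004, 0.007, 0.003, 0, 0, 0, 0.5, 0.004, 0.007, 0.003, 0, 0, 0, 0.3, 0.004, 0.007, 0.003, 0, 0, 0, 0.2, 0.004, 0.007, 0.003, 0, 0, 0, 0.1, 0.004, 0.007, 0.003, 0, 0, 0, 0, 0.004, 0.007, 0.003, 0, 0, 0, 0, 0.004, 0.007, 0.003, 0, 0, 0, 0, 0.004, 0.007, 0.003, 0, 0, 0, 0])

```text
clock: 4.3
eef_pos: [0.5837, -0.2824, 0.1584]
tool_rot: [-0.101, 0.699, 0.101, 0.7]
ft_force: [0.7, 1.0, 3.0]
grip_width: 0.018
```

```bash
python3 - <<'E'
from h import *
go([.583,-.282,.157],.289)
E
```

```text
t4.30 pos [ 0.5837 -0.2824  0.1584] yaw 0.2866 downerr [ 0.0014 -0.0003] F [0.73 1.03 2.97] T [ 0.184 -0.313  0.028] w 0.0180 j [-0.451  0.573  0.315  1.312  0.     0.833]
shift [ 0.0056  0.0024 -0.0021] turn [-0.0048  0.0025  0.0013]
```

```bash
python3 - <<'E'
from h import *
st()
ims=[]
for n in ("scene","top"):
    p,d=bot.camera(n); u,v=proj(n,[.5845,-.281,.13]).astype(int)
    c=p[max(v-50,0):v+50,u-50:u+50,::-1];ims.append(cv2.resize(c,(400,400),interpolation=cv2.INTER_CUBIC))
cv2.imwrite('pics/a3.png',np.hstack(ims))
E
```

```text
t4.30 pos [ 0.5837 -0.2824  0.1584] yaw 0.2866 downerr [ 0.0014 -0.0003] F [0.73 1.03 2.97] T [ 0.184 -0.313  0.028] w 0.0180 j [-0.451  0.573  0.315  1.312  0.     0.833]
```

View pics/a3.png

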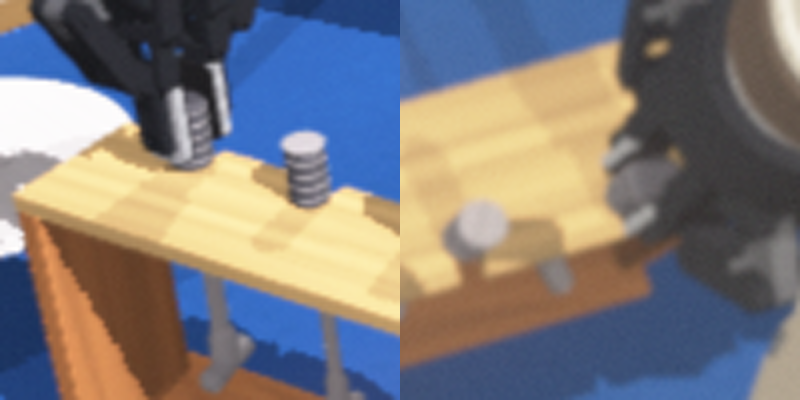

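>>> apply_moves(targets=[-0.008, 0, 0, 0, 0, 0, 0, -0.016, 0, 0, 0, 0, 0, 0, -0.024, 0, 0, 0, 0, 0, 0, -0.024, 0, 0, 0, 0, 0, 0, -0.024, 0, 0, 0, 0, 0, 0])

```text
clock: 4.82
eef_pos: [0.5828, -0.2825, 0.1634]
tool_rot: [-0.101, 0.7, 0.101, 0.7]
ft_force: [-0.2, 0.0, -1.9]
grip_width: 0.0179
```

```bash
python3 - <<'E'
from h import *
P=np.array([.5837,-.2824,.1640])-.065*np.array([np.cos(.29),np.sin(.29),0])
go(P,.289)
E
```

```text
t4.82 pos [ 0.5828 -0.2825  0.1634] yaw 0.2864 downerr [-0.001   0.0002] F [-0.2   0.02 -1.93] T [ 0.023  0.062 -0.028] w 0.0179 j [-0.451  0.571  0.325  1.326 -0.     0.833]
shift [-0.0023 -0.0017 -0.2566] turn [-0.0052 -0.0017 -0.0009]
```

>>> apply_moves(targets=[0, 0, -0.04, 0, 0, 0, 0, 0, 0, -0.08, 0, 0, 0, 0, 0, 0, -0.12, 0, 0, 0, 0, 0, 0, -0.16, 0, 0, 0, 0, 0, 0, -0.2, 0, 0, 0, 0, 0, 0, -0.24, 0, 0, 0, 0, 0, 0, -0.26, 0, 0, 0, 0, 0, 0, -0.26, 0, 0, 0, 0, 0, 0, -0.26, 0, 0, 0, 0])

```text
clock: 5.57
eef_pos: [0.5207, -0.301, 0.1641]
tool_rot: [-0.101, 0.7, 0.101, 0.7]
ft_force: [0.0, 0.6, -1.6]
grip_width: 0.0182
```

```bash
python3 - <<'E'
from h import *
P=np.array([.5837,-.2824,.28])-.065*np.array([np.cos(.29),np.sin(.29),0])
go(P,.289)
go([.5683,.1552,.28])
ims=[]
for n in ("scene","top"):
    p,d=bot.camera(n); u,v=proj(n,[.54,-.281,.13]).astype(int)
    c=p[max(v-60,0):v+60,u-60:u+60,::-1];ims.append(cv2.resize(c,(400,400),interpolation=cv2.INTER_CUBIC))
cv2.imwrite('pics/a4.png',np.hstack(ims))
E
```

```text
t5.57 pos [ 0.5207 -0.301   0.1641] yaw 0.2859 downerr [ 0.0007 -0.0001] F [ 0.02  0.6  -1.6 ] T [ 0.012 -0.053 -0.009] w 0.0182 j [-0.524  0.475  0.169  1.264  0.     0.761]
shift [-0.4636 -0.0007  0.003 ] turn [-0.0063  0.0014  0.0006]
t5.57 pos [ 0.5207 -0.301   0.1641] yaw 0.2859 downerr [ 0.0007 -0.0001] F [ 0.02  0.6  -1.6 ] T [ 0.012 -0.053 -0.009] w 0.0182 j [-0.524  0.475  0.169  1.264  0.     0.761]
shift [-0.4636  1.6971  0.6975] turn [0 0 0]
```

View pics/a4.png

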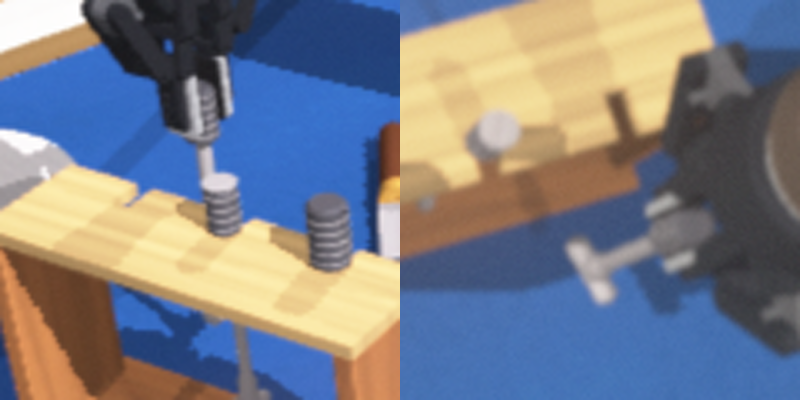

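>>> apply_moves(targets=[-0.15, 0, 0, 0, 0, 0, 0, -0.3, 0, 0, 0, 0, 0, 0, -0.45, 0, 0, 0, 0, 0, 0, -0.6, 0, -0.02, 0, 0, 0, 0, -0.76, 0, -0.05, 0, 0, 0, 0, -0.76, 0.15, 0, 0, 0, 0, 0, -0.76, 0.3, 0, 0, 0, 0, 0, -0.76, 0.45, 0.05, 0, 0, 0, 0, -0.76, 0.6, 0.1, 0, 0, 0, 0, -0.76, 0.75, 0.2, 0, 0, 0, 0, -0.76, 0.9, 0.3, 0, 0, 0, 0, -0.76, 1, 0.35, 0, 0, 0, 0])

```text
clock: 6.67
eef_pos: [0.535, -0.0332, 0.354]
tool_rot: [-0.101, 0.699, 0.102, 0.7]
ft_force: [0.1, 0.1, -0.9]
grip_width: 0.0183
```

```bash
python3 - <<'E'
from h import *
go([.5683,.1552,.26],.2864)
E
```

```text
t6.67 pos [ 0.535  -0.0332  0.354 ] yaw 0.2881 downerr [0.0014 0.0007] F [ 0.1   0.09 -0.87] T [-0.051 -0.061  0.005] w 0.0183 j [-6.20e-02  3.02e-01  4.03e-01  1.67e+00  1.00e-03  1.22e+00]
shift [0.3766 0.6847 0.3412] turn [ 0.0034  0.0031 -0.0005]
```

>>> apply_moves(targets=[0.05, 0.14, 0.07, 0, 0, 0, 0, 0.12, 0.28, 0.14, 0, 0, 0, 0, 0.19, 0.42, 0.21, 0, 0, 0, 0, 0.26, 0.56, 0.28, 0, 0, 0, 0, 0.32, 0.65, 0.32, 0.003, 0, 0, 0, 0.37, 0.685, 0.341, 0.003, 0, 0, 0, 0.37, 0.685, 0.341, 0.003, 0, 0, 0, 0.37, 0.685, 0.341, 0.003, 0, 0, 0, 0.37, 0.685, 0.341, 0.003, 0, 0, 0])

```text
clock: 7.42
eef_pos: [0.5678, 0.1516, 0.2622]
tool_rot: [-0.1, 0.7, 0.1, 0.7]
ft_force: [-0.3, -1.3, -1.0]
grip_width: 0.0181
```

```bash
python3 - <<'E'
from h import *
go([.5683,.1552,.20],.2864)
ims=[]
for n in ("scene","top"):
    p,d=bot.camera(n); u,v=proj(n,[.5683,.155,.11]).astype(int)
    print(n,u,v)
    c=p[max(v-60,0):v+60,u-60:u+60,::-1];ims.append(cv2.resize(c,(400,400),interpolation=cv2.INTER_CUBIC))
cv2.imwrite('pics/a5.png',np.hstack(ims))
E
```

```text
t7.42 pos [0.5678 0.1516 0.2622] yaw 0.2847 downerr [ 0.001  -0.0003] F [-0.34 -1.32 -0.96] T [ 0.006 -0.045  0.026] w 0.0181 j [ 2.610e-01  4.100e-01  3.230e-01  1.483e+00 -1.000e-03  1.547e+00]
shift [0.2488 0.0134 0.0057] turn [-0.0034  0.0018  0.0011]
scene 374 314
top 208 204
```

View pics/a5.png

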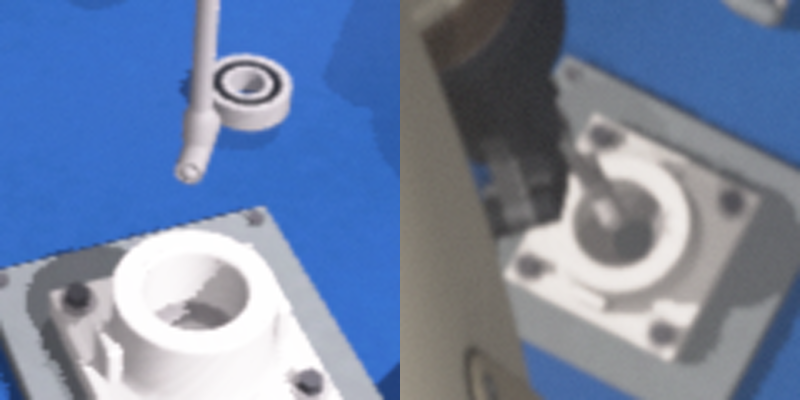

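>>> apply_moves(targets=[0.05, 0.0134, 0.0057, 0, 0, 0, 0, 0.1, 0.0134, 0.0057, 0, 0, 0, 0, 0.15, 0.0134, 0.0057, 0, 0, 0, 0, 0.2, 0.0134, 0.0057, 0, 0, 0, 0, 0.24, 0.0134, 0.0057, 0, 0, 0, 0, 0.248, 0.0134, 0.0057, 0, 0, 0, 0, 0.248, 0.0134, 0.0057, 0, 0, 0, 0, 0.248, 0.0134, 0.0057, 0, 0, 0, 0, 0.248, 0.0134, 0.0057, 0, 0, 0, 0, 0.248, 0.0134, 0.0057, 0, 0, 0, 0])

```text
clock: 8.35
eef_pos: [0.5685, 0.1558, 0.2004]
tool_rot: [-0.1, 0.699, 0.1, 0.701]
ft_force: [-1.2, -0.3, -1.5]
grip_width: 0.0182
```

```bash
python3 - <<'E'
from h import *
go([.5683,.1552,.193],.2864)
ims=[]
for n in ("scene","top"):
    p,d=bot.camera(n); u,v=proj(n,[.5683,.155,.08]).astype(int)
    print(n,u,v)
    c=p[max(v-40,0):v+40,u-40:u+40,::-1];ims.append(cv2.resize(c,(400,400),interpolation=cv2.INTER_CUBIC))
cv2.imwrite('pics/a6.png',np.hstack(ims))
st()
E
```

```text
t8.35 pos [0.5685 0.1558 0.2004] yaw 0.2849 downerr [0.0019 0.0005] F [-1.18 -0.32 -1.55] T [ 0.045  0.    -0.009] w 0.0182 j [0.268 0.431 0.196 1.333 0.    1.553]
shift [ 0.0295 -0.0021 -0.0015] turn [-0.003   0.0039  0.0001]
scene 373 330
top 211 208
t8.45 pos [0.5683 0.1559 0.2   ] yaw 0.2851 downerr [0.0013 0.0003] F [-1.17  0.61 -1.73] T [-0.024  0.02  -0.04 ] w 0.0181 j [ 0.268  0.432  0.195  1.333 -0.     1.553]
```

View pics/a6.png

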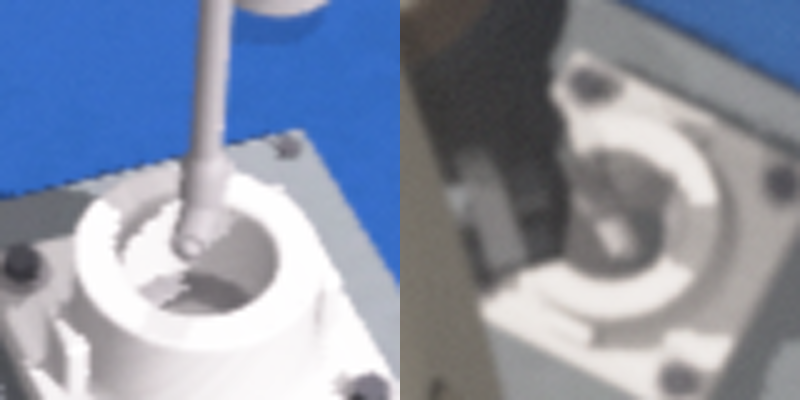

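```bash
python3 - <<'E'
from h import *
a=onz('scene',333+193/5-.4,290+242/5-.4,.0796);print(a-[.5723,.1571,0])
b=onz('top',171+608/5-80-.4,168+238/5-.4,.08);print(b-[.5683,.1552,0])
# ring/mouth proj check
for k in range(0,360,90):
  for n,c in (('scene',[.5723,.1571]),('top',[.5683,.1552])):
    q=proj(n,[c[0]+.0235*np.cos(np.radians(k)),c[1]+.0235*np.sin(np.radians(k)),.062]); o=np.array([333,290]) if n=='scene' else np.array([171,168]); print(n,k,(q-o+.4)*5)
E
```

```text
[0.00994538 0.00554182 0.0796    ]
[-0.01127096 -0.00177682  0.08      ]
scene 0 [144.31890279 299.39535391]
top 0 [216.26894874 149.0310549 ]
scene 90 [260.43622353 299.77196432]
top 90 [144.8694401  214.97136193]
scene 180 [251.44548003 215.10696383]
top 180 [210.95238013 283.448701  ]
scene 270 [139.18254523 214.79509626]
top 270 [282.31122856 217.02419633]
```

```bash
cat > ov.py <<'E'
from h import *
def overlay(fn,cxy,z0,yaw,L=.0185,half=40,sc=10):
    ims=[]
    for n,off in (("scene",[.0037,.0019,0]),("top",[0,0,0])):
        p,d=bot.camera(n); off=np.array(off)
        u,v=proj(n,[cxy[0],cxy[1],z0+.02]).astype(int); o=np.array([u-half,v-half])
        im=cv2.resize(p[v-half:v+half,u-half:u+half,::-1],(400,400),interpolation=cv2.INTER_CUBIC); s=400/(2*half)
        e=np.array([np.cos(yaw),np.sin(yaw),0]);C=np.array([*cxy,z0])
        def dr(P,col):
            q=np.array([(proj(n,a+off)-o+.5)*s-.5 for a in P]);cv2.polylines(im,[np.round(q*8).astype(int)],False,col,1,cv2.LINE_AA,3)
        zz=np.array([0,0,1.])
        dr([C+zz*.006-e*L,C+zz*.006+e*L],(0,0,255)); dr([C+zz*.006,C+zz*.11],(0,255,0))
        th=np.linspace(0,2*np.pi,40)
        dr([np.array([.5683+.0235*np.cos(t),.1552+.0235*np.sin(t),.062]) for t in th],(255,0,255))
        ims.append(im)
    cv2.imwrite(fn,np.hstack(ims))
E
python3 -c "
from ov import *
overlay('pics/a7.png',[.5683,.1559],.0736,.29)"
```

```text
(no output)
```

View pics/a7.png

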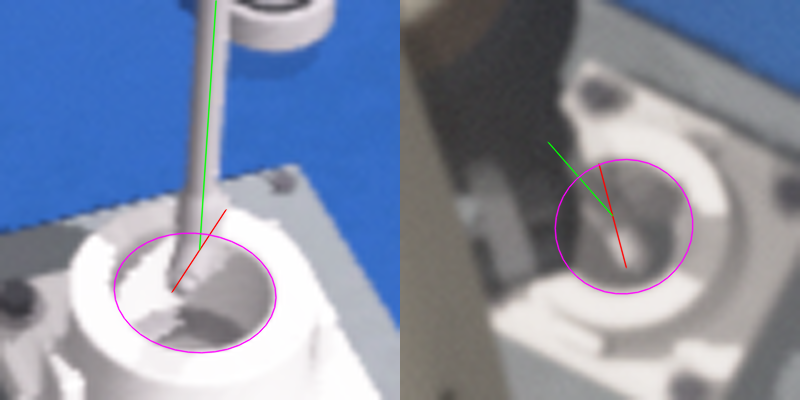

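>>> apply_moves(targets=[0.02, 0, 0, 0, 0, 0, 0, 0.04, 0, 0, 0, 0, 0, 0, 0.055, 0, 0, 0, 0, 0, 0, 0.07, 0, 0, 0, 0, 0, 0, 0.085, 0, 0, 0, 0, 0, 0, 0.1, 0, 0, 0, 0, 0, 0, 0.1, 0, 0, 0, 0, 0, 0])

```text
clock: 9.13
eef_pos: [0.5673, 0.1556, 0.1731]
tool_rot: [-0.1, 0.701, 0.1, 0.699]
ft_force: [0.2, 0.2, -2.6]
grip_width: 0.0182
```

```bash
python3 -c "
from ov import *
o,M,y=st();p=o['eef_pos']
overlay('pics/a8.png',p[:2],p[2]-.1264,.42)"
```

```text
t9.13 pos [0.5673 0.1556 0.1731] yaw 0.2850 downerr [-0.0018 -0.0005] F [ 0.18  0.22 -2.6 ] T [-0.036 -0.004  0.016] w 0.0182 j [0.268 0.446 0.146 1.273 0.    1.553]
```

View pics/a8.png

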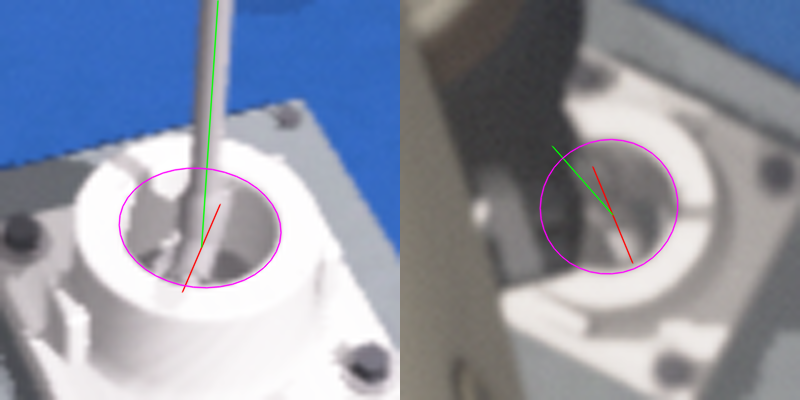

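>>> apply_moves(targets=[0.01, 0, 0, 0, 0, 0, 0, 0.02, 0, 0, 0, 0, 0, 0, 0.03, 0, 0, 0, 0, 0, 0, 0.04, 0, 0, 0, 0, 0, 0, 0.05, 0, 0, 0, 0, 0, 0, 0.05, 0, 0, 0, 0, 0, 0, 0.05, 0, 0, 0, 0, 0, 0])

```text
clock: 9.82
eef_pos: [0.5677, 0.1557, 0.1615]
tool_rot: [-0.1, 0.7, 0.1, 0.7]
ft_force: [0.4, 0.1, -1.6]
grip_width: 0.0183
```

```bash
python3 -c "
from h import *
go([.5683,.1552,.1534],.2864)"
```

```text
t9.82 pos [0.5677 0.1557 0.1615] yaw 0.2850 downerr [-0.0005 -0.0002] F [ 0.43  0.09 -1.56] T [0.053 0.006 0.047] w 0.0183 j [ 0.268  0.452  0.126  1.245 -0.     1.553]
shift [ 0.0325 -0.0024  0.0016] turn [-0.0029 -0.0011  0.    ]
```

>>> apply_moves(targets=[0.006, 0, 0, 0, 0, 0, 0, 0.012, 0, 0, 0, 0, 0, 0, 0.016, 0, 0, 0, 0, 0, 0, 0.018, 0, 0, 0, 0, 0, 0, 0.018, 0, 0, 0, 0, 0, 0])

```text
clock: 10.23
eef_pos: [0.5678, 0.1557, 0.1571]
tool_rot: [-0.1, 0.7, 0.1, 0.7]
ft_force: [-0.4, -0.5, -1.6]
grip_width: 0.018
```

>>> apply_moves(targets=[0.002, 0, 0, 0, 0, 0, 0, 0.002, 0, 0, 0, 0, 0, 0])

```text
clock: 10.4
eef_pos: [0.5679, 0.1557, 0.1568]
tool_rot: [-0.1, 0.7, 0.1, 0.7]
ft_force: [-0.3, 0.5, -2.2]
grip_width: 0.0179
```

>>> apply_moves(targets=[0.002, 0, 0, 0, 0, 0, 0, 0.002, 0, 0, 0, 0, 0, 0])

```text
clock: 10.57
eef_pos: [0.568, 0.1558, 0.1564]
tool_rot: [-0.1, 0.7, 0.1, 0.7]
ft_force: [0.5, -0.6, -2.1]
grip_width: 0.018
```

>>> apply_moves(targets=[0.002, 0, 0, 0, 0, 0, 0, 0.002, 0, 0, 0, 0, 0, 0])

```text
clock: 10.73
eef_pos: [0.5681, 0.1558, 0.1563]
tool_rot: [-0.1, 0.7, 0.1, 0.7]
ft_force: [-0.2, 0.2, 0.4]
grip_width: 0.0176
```

>>> apply_moves(targets=[0.001, 0, 0, 0, 0, 0, 0, 0.001, 0, 0, 0, 0, 0, 0, 0.001, 0, 0, 0, 0, 0, 0])

```text
clock: 10.98
eef_pos: [0.5682, 0.1558, 0.1562]
tool_rot: [-0.1, 0.7, 0.1, 0.7]
ft_force: [-0.8, -0.2, 3.0]
grip_width: 0.0178
```

>>> apply_moves(targets=[0.001, 0, 0, 0, 0, 0, 0, 0.001, 0, 0, 0, 0, 0, 0, 0.001, 0, 0, 0, 0, 0, 0])

```text
clock: 11.23
eef_pos: [0.5683, 0.1559, 0.1561]
tool_rot: [-0.1, 0.699, 0.101, 0.7]
ft_force: [0.1, -0.2, 5.7]
grip_width: 0.0181
```

>>> apply_moves(targets=[0.0016, 0, 0, 0, 0, 0, 0, 0.0016, 0, 0, 0, 0, 0, 0, 0.0016, 0, 0, 0, 0, 0, 0, 0.0016, 0, 0, 0, 0, 0, 0, 0.0016, 0, 0, 0, 0, 0, 0])

```text
clock: 11.65
eef_pos: [0.5685, 0.1559, 0.156]
tool_rot: [-0.1, 0.699, 0.101, 0.701]
ft_force: [-1.2, -0.6, 7.2]
grip_width: 0.0177
```

```bash
python3 -c "
from h import *
st()
from ov import *
o,M,y=st();p=o['eef_pos']
overlay('pics/a9.png',p[:2],p[2]-.1264,.42)"
```

```text
t11.65 pos [0.5685 0.1559 0.156 ] yaw 0.2850 downerr [0.0019 0.0006] F [-1.15 -0.6   7.2 ] T [-0.027  0.408 -0.004] w 0.0177 j [0.268 0.455 0.116 1.229 0.    1.553]
t11.65 pos [0.5685 0.1559 0.156 ] yaw 0.2850 downerr [0.0019 0.0006] F [-1.15 -0.6   7.2 ] T [-0.027  0.408 -0.004] w 0.0177 j [0.268 0.455 0.116 1.229 0.    1.553]
```

View pics/a9.png

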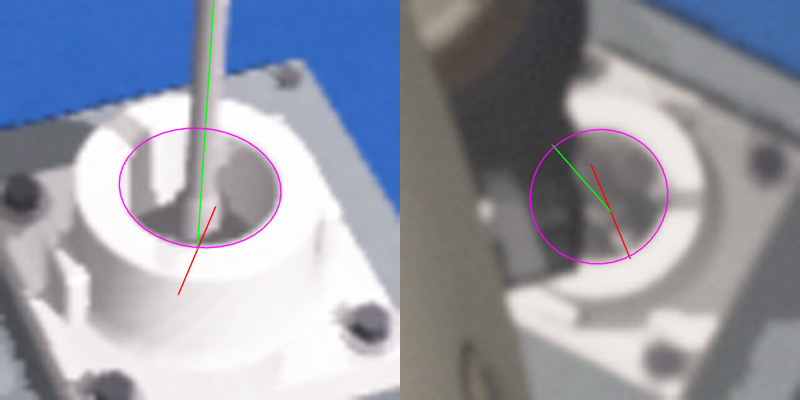

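>>> apply_moves(targets=[0.0014, 0, 0, 0, 0, 0, 0, 0.0014, 0, 0, 0, 0, 0, 0, 0.0014, 0, 0, 0, 0, 0, 0, 0.0014, 0, 0, 0, 0, 0, 0])

```text
clock: 12.08
eef_pos: [0.5686, 0.1559, 0.156]
tool_rot: [-0.1, 0.699, 0.101, 0.701]
ft_force: [-0.4, -0.2, 9.1]
grip_width: 0.0178
```

```bash
python3 -c "
from h import *
st()"
```

```text
t12.08 pos [0.5686 0.1559 0.156 ] yaw 0.2850 downerr [0.0023 0.0007] F [-0.39 -0.22  9.11] T [-0.11   0.408 -0.03 ] w 0.0178 j [0.268 0.455 0.115 1.229 0.    1.553]
```

>>> apply_moves(targets=[0, 0, 0, -0.1, 0, 0, 0, 0, 0, 0, -0.2, 0, 0, 0, 0, 0, 0, -0.3, 0, 0, 0, 0, 0, 0, -0.4, 0, 0, 0, 0, 0, 0, -0.5, 0, 0, 0, 0, 0, 0, -0.6, 0, 0, 0])

```text
clock: 12.58
eef_pos: [0.5687, 0.1558, 0.156]
tool_rot: [-0.205, 0.676, 0.205, 0.678]
ft_force: [-1.1, -0.5, 6.4]
grip_width: 0.0178
```

```bash
python3 -c "
from h import *
st()"
```

```text
t12.58 pos [0.5687 0.1558 0.156 ] yaw 0.5874 downerr [0.0026 0.0004] F [-1.06 -0.53  6.44] T [-0.182  0.348 -0.016] w 0.0178 j [ 0.268  0.455  0.116  1.229 -0.     1.251]
```

>>> apply_moves(targets=[0.001, 0, 0, -0.1, 0, 0, 0, 0.0014, 0, 0, -0.2, 0, 0, 0, 0.0014, 0, 0, -0.3, 0, 0, 0, 0.0014, 0, 0, -0.4, 0, 0, 0, 0.0014, 0, 0, -0.5, 0, 0, 0, 0.0014, 0, 0, -0.6, 0, 0, 0])

```text
clock: 13.08
eef_pos: [0.5689, 0.1557, 0.156]
tool_rot: [-0.304, 0.638, 0.303, 0.64]
ft_force: [-0.8, -0.7, 8.9]
grip_width: 0.0179
```

```bash
python3 -c "
from h import *
st()
from ov import *
o,M,y=st();p=o['eef_pos']
overlay('pics/b1.png',p[:2],p[2]-.1264,.42)"
```

```text
t13.08 pos [0.5689 0.1557 0.156 ] yaw 0.8872 downerr [0.0033 0.0003] F [-0.79 -0.69  8.94] T [-0.299  0.299 -0.008] w 0.0179 j [ 2.670e-01  4.550e-01  1.150e-01  1.228e+00 -1.000e-03  9.510e-01]
t13.08 pos [0.5689 0.1557 0.156 ] yaw 0.8872 downerr [0.0033 0.0003] F [-0.79 -0.69  8.94] T [-0.299  0.299 -0.008] w 0.0179 j [ 2.670e-01  4.550e-01  1.150e-01  1.228e+00 -1.000e-03  9.510e-01]
```

View pics/b1.png

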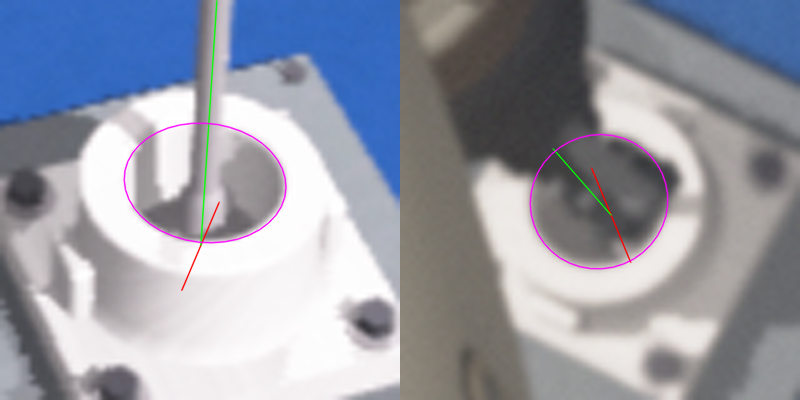

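>>> apply_moves(targets=[0, 0, 0, -0.1, 0, 0, 0, 0, 0, 0, -0.2, 0, 0, 0, 0, 0, 0, -0.3, 0, 0, 0, 0.0006, 0, 0, -0.4, 0, 0, 0, 0.0006, 0, 0, -0.5, 0, 0, 0, 0.0006, 0, 0, -0.6, 0, 0, 0, 0.0006, 0, 0, -0.7, 0, 0, 0, 0.0006, 0, 0, -0.8, 0, 0, 0, 0.0006, 0, 0, -0.9, 0, 0, 0, 0.0006, 0, 0, -1, 0, 0, 0, 0.0006, 0, 0, -1, 0, 0, 0, 0.0006, 0, 0, -1, 0, 0, 0])

```text
clock: 14.18
eef_pos: [0.5692, 0.1557, 0.1559]
tool_rot: [-0.452, 0.543, 0.451, 0.545]
ft_force: [-0.0, -0.4, 8.9]
grip_width: 0.018
```

```bash
python3 -c "
from h import *
st()
from ov import *
o,M,y=st();p=o['eef_pos']
overlay('pics/b2.png',p[:2],p[2]-.1264,.42)"
```

```text
t14.18 pos [0.5692 0.1557 0.1559] yaw 1.3850 downerr [0.004  0.0002] F [-0.03 -0.41  8.91] T [-0.352  0.22   0.028] w 0.0180 j [ 2.670e-01  4.550e-01  1.150e-01  1.227e+00 -1.000e-03  4.530e-01]
t14.18 pos [0.5692 0.1557 0.1559] yaw 1.3850 downerr [0.004  0.0002] F [-0.03 -0.41  8.91] T [-0.352  0.22   0.028] w 0.0180 j [ 2.670e-01  4.550e-01  1.150e-01  1.227e+00 -1.000e-03  4.530e-01]
```

View pics/b2.png

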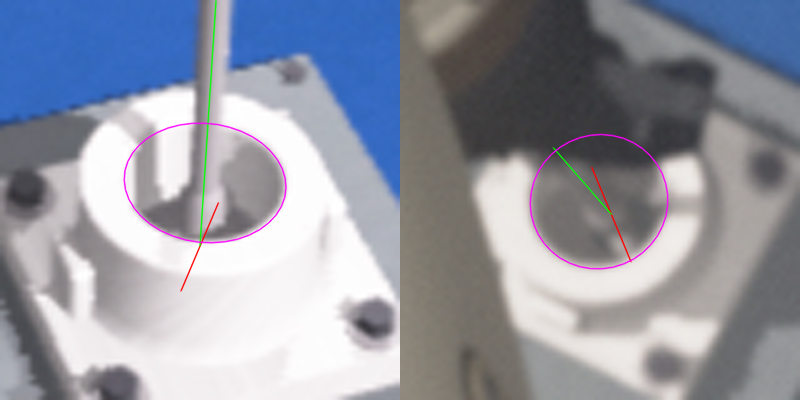

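```bash
python3 - <<'E'
from h import *
p,d=bot.camera('top');u,v=proj('top',[.568,.155,.04]).astype(int);print(u,v)
c=p[v-22:v+22,u-22:u+22,::-1].astype(float);c=np.clip((c-40)*1.7,0,255).astype(np.uint8)
q,d=bot.camera('scene');a,b=proj('scene',[.568,.155,.05]).astype(int)
e=q[b-22:b+22,a-22:a+22,::-1].astype(float);e=np.clip((e-60)*1.3,0,255).astype(np.uint8)
cv2.imwrite('pics/b3.png',np.hstack([cv2.resize(i,(400,400),interpolation=cv2.INTER_CUBIC) for i in (e,c)]))
E
```

```text
215 213
```

View pics/b3.png

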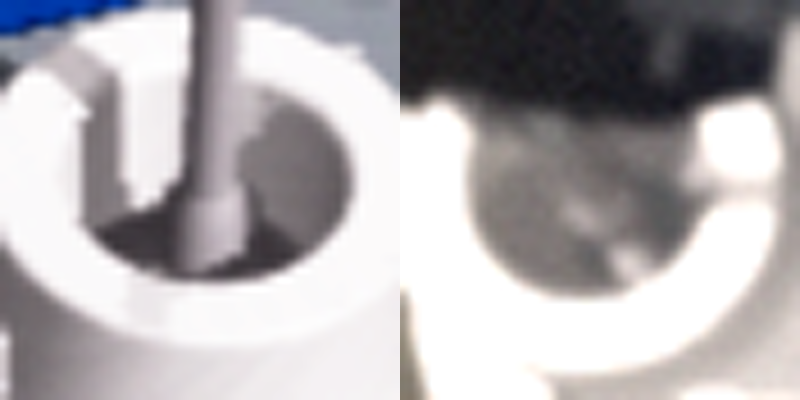

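>>> apply_moves(targets=[0, 0, 0, 0.1, 0, 0, 0, 0, 0, 0, 0.2, 0, 0, 0, 0, 0, 0, 0.3, 0, 0, 0, 0, 0, 0, 0.4, 0, 0, 0, 0, 0, 0, 0.5, 0, 0, 0, 0, 0, 0, 0.6, 0, 0, 0, 0, 0, 0, 0.7, 0, 0, 0, 0, 0, 0, 0.8, 0, 0, 0])

```text
clock: 15.05
eef_pos: [0.569, 0.1557, 0.1559]
tool_rot: [-0.334, 0.622, 0.333, 0.625]
ft_force: [-0.7, -0.9, 9.1]
grip_width: 0.0181
```

```bash
python3 -c "
from h import *
st()"
```

```text
t15.05 pos [0.569  0.1557 0.1559] yaw 0.9825 downerr [0.0036 0.0001] F [-0.7  -0.9   9.09] T [-0.334  0.319  0.036] w 0.0181 j [ 2.670e-01  4.550e-01  1.150e-01  1.227e+00 -1.000e-03  8.560e-01]
```

>>> apply_moves(targets=[0, 0, 0, 0.1, 0, 0, 0, 0, 0, 0, 0.2, 0, 0, 0, 0, 0, 0, 0.3, 0, 0, 0, 0, 0, 0, 0.4, 0, 0, 0, 0, 0, 0, 0.5, 0, 0, 0, 0, 0, 0, 0.6, 0, 0, 0, 0, 0, 0, 0.7, 0, 0, 0, 0, 0, 0, 0.8, 0, 0, 0])

```text
clock: 15.72
eef_pos: [0.5688, 0.1558, 0.1559]
tool_rot: [-0.203, 0.676, 0.203, 0.678]
ft_force: [-1.2, -0.4, 9.0]
grip_width: 0.0179
```

```bash
python3 -c "
from h import *
st()"
```

```text
t15.72 pos [0.5688 0.1558 0.1559] yaw 0.5825 downerr [0.0032 0.0004] F [-1.23 -0.45  8.95] T [-0.219  0.436  0.005] w 0.0179 j [ 0.268  0.455  0.115  1.228 -0.     1.256]
```

Now to 0 and a little beyond (about −0.1 rad), with unchanged pressure.

>>> apply_moves(targets=[0, 0, 0, 0.1, 0, 0, 0, 0, 0, 0, 0.2, 0, 0, 0, 0, 0, 0, 0.3, 0, 0, 0, 0, 0, 0, 0.4, 0, 0, 0, 0, 0, 0, 0.5, 0, 0, 0, 0, 0, 0, 0.6, 0, 0, 0, 0, 0, 0, 0.7, 0, 0, 0, 0, 0, 0, 0.78, 0, 0, 0, 0, 0, 0, 0.78, 0, 0, 0])

```text
clock: 16.47
eef_pos: [0.5688, 0.156, 0.156]
tool_rot: [-0.068, 0.703, 0.069, 0.705]
ft_force: [-1.0, -0.9, 9.2]
grip_width: 0.018
```

```bash
python3 -c "
from h import *
st()"
```

```text
t16.47 pos [0.5688 0.156  0.156 ] yaw 0.1937 downerr [0.0031 0.0011] F [-1.05 -0.91  9.17] T [-0.049  0.535 -0.031] w 0.0180 j [0.268 0.455 0.115 1.228 0.    1.645]
```

>>> apply_moves(targets=[-0.006, 0, 0, 0, 0, 0, 0, -0.014, 0, 0, 0, 0, 0, 0, -0.022, 0, 0, 0, 0, 0, 0, -0.03, 0, 0, 0, 0, 0, 0, -0.03, 0, 0, 0, 0, 0, 0])

```text
clock: 16.88
eef_pos: [0.5678, 0.1558, 0.1613]
tool_rot: [-0.069, 0.704, 0.069, 0.703]
ft_force: [-0.3, 1.0, -1.6]
grip_width: 0.0179
```

```bash
python3 -c "
from h import *
st()"
```

```text
t16.88 pos [0.5678 0.1558 0.1613] yaw 0.1951 downerr [-0.0007 -0.    ] F [-0.31  0.97 -1.65] T [ 0.145 -0.091  0.002] w 0.0179 j [0.268 0.453 0.126 1.245 0.    1.643]
```

>>> apply_moves(targets=[-0.015, 0, 0, 0, 0, 0, 0, -0.035, 0, 0, 0, 0, 0, 0, -0.055, 0, 0, 0, 0, 0, 0, -0.075, 0, 0, 0, 0, 0, 0, -0.095, 0, 0, 0, 0, 0, 0, -0.115, 0, 0, 0, 0, 0, 0, -0.135, 0, 0, 0, 0, 0, 0, -0.16, 0, 0, 0, 0, 0, 0, -0.18, 0, 0, 0, 0, 0, 0, -0.22, 0, 0, 0, 0, 0, 0, -0.26, 0, 0, 0, 0, 0, 0, -0.26, 0, 0, 0, 0, 0, 0])

```text
clock: 17.88
eef_pos: [0.5692, 0.1561, 0.2296]
tool_rot: [-0.069, 0.702, 0.069, 0.705]
ft_force: [1.0, 0.3, -0.4]
grip_width: 0.018
```

```bash
python3 -c "
from ov import *
o,M,y=st();p=o['eef_pos']
overlay('pics/b4.png',p[:2],p[2]-.1264,.42-.1,.0235,half=35)"
```

```text
t17.88 pos [0.5692 0.1561 0.2296] yaw 0.1950 downerr [0.0046 0.0012] F [ 1.05  0.31 -0.43] T [ 0.018 -0.057 -0.005] w 0.0180 j [ 0.268  0.42   0.254  1.4   -0.     1.643]
```

View pics/b4.png

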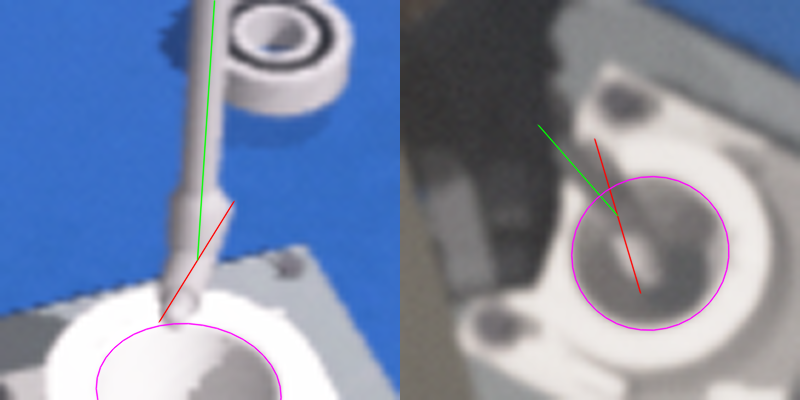

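```bash
python3 -c "
from h import *
go([.535,-.03,.36]);go([.5207,-.301,.36])"
```

```text
t17.98 pos [0.5684 0.1559 0.2275] yaw 0.1950 downerr [0.0018 0.0005] F [-0.14  0.29 -2.28] T [0.049 0.099 0.019] w 0.0177 j [0.268 0.421 0.25  1.398 0.    1.643]
shift [-0.5307 -0.7036 -0.2742] turn [0 0 0]
t17.98 pos [0.5684 0.1559 0.2275] yaw 0.1950 downerr [0.0018 0.0005] F [-0.14  0.29 -2.28] T [0.049 0.099 0.019] w 0.0177 j [0.268 0.421 0.25  1.398 0.    1.643]
shift [-0.5314 -1.756  -0.5404] turn [0 0 0]
```

>>> apply_moves(targets=[-0.1, 0, 0, 0, 0, 0, 0, -0.2, 0, 0, 0, 0, 0, 0, -0.32, -0.08, -0.04, 0, 0, 0, 0, -0.44, -0.2, -0.08, 0, 0, 0, 0, -0.53, -0.33, -0.13, 0, 0, 0, 0, -0.53, -0.46, -0.18, 0, 0, 0, 0, -0.53, -0.58, -0.23, 0, 0, 0, 0, -0.53, -0.7, -0.3, 0, 0, 0, 0, -0.53, -0.8, -0.34, 0, 0, 0, 0, -0.53, -0.85, -0.36, 0, 0, 0, 0, -0.53, -0.85, -0.36, 0, 0, 0, 0])

```text
clock: 18.9
eef_pos: [0.5198, -0.0732, 0.3587]
tool_rot: [-0.068, 0.704, 0.067, 0.704]
ft_force: [-0.1, -0.4, -2.3]
grip_width: 0.0181
```

```bash
python3 - <<'E'
from h import *
go([.5207,-.301,.36])
o,M,y=st();p=o['eef_pos'];ims=[]
for n in ('scene','top'):
    q,d=bot.camera(n);u,v=proj(n,[p[0],p[1],p[2]-.115]).astype(int);print(n,u,v)
    ims.append(cv2.resize(q[v-25:v+25,u-25:u+25,::-1],(400,400),interpolation=cv2.INTER_CUBIC))
cv2.imwrite('pics/b5.png',np.hstack(ims))
E
```

```text
t18.90 pos [ 0.5198 -0.0732  0.3587] yaw 0.1904 downerr [-0.001 -0.001] F [-0.08 -0.44 -2.32] T [ 0.038 -0.074 -0.004] w 0.0181 j [-1.390e-01  2.810e-01  3.860e-01  1.677e+00 -1.000e-03  1.241e+00]
shift [-0.0041 -0.8955 -0.169 ] turn [0 0 0]
t18.90 pos [ 0.5198 -0.0732  0.3587] yaw 0.1904 downerr [-0.001 -0.001] F [-0.08 -0.44 -2.32] T [ 0.038 -0.074 -0.004] w 0.0181 j [-1.390e-01  2.810e-01  3.860e-01  1.677e+00 -1.000e-03  1.241e+00]
scene 289 164
top 355 220
```

View pics/b5.png

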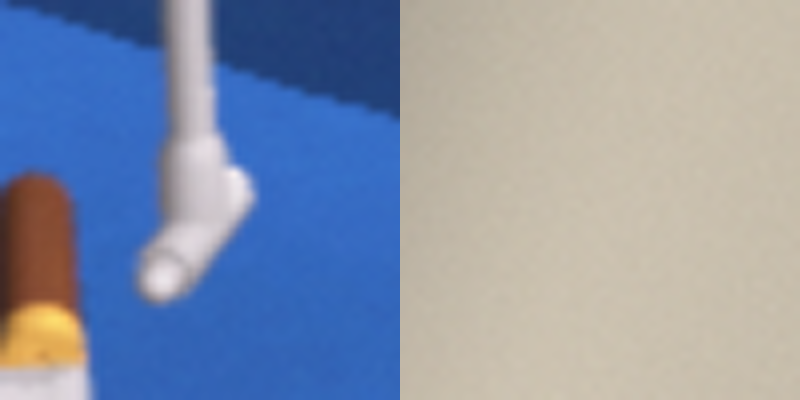

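>>> apply_moves(targets=[0, -0.1, -0.05, 0, 0, 0, 0, 0, -0.22, -0.08, 0, 0, 0, 0, 0, -0.34, -0.1, 0, 0, 0, 0, 0, -0.46, -0.12, 0, 0, 0, 0, 0, -0.58, -0.14, 0, 0, 0, 0, 0, -0.7, -0.16, 0, 0, 0, 0, 0, -0.8, -0.169, 0, 0, 0, 0, 0, -0.87, -0.169, 0, 0, 0, 0, 0, -0.895, -0.169, 0, 0, 0, 0, 0, -0.895, -0.169, 0, 0, 0, 0, 0, -0.895, -0.169, 0, 0, 0, 0])

```text
clock: 19.92
eef_pos: [0.5232, -0.2966, 0.3585]
tool_rot: [-0.069, 0.704, 0.07, 0.703]
ft_force: [-0.5, -0.0, -2.1]
grip_width: 0.0181
```

```bash
python3 -c "
from h import *
go([.5207,-.301,.1645],.195)"
```

```text
t19.92 pos [ 0.5232 -0.2966  0.3585] yaw 0.1963 downerr [-0.0008  0.0013] F [-0.49 -0.02 -2.14] T [ 0.027  0.053 -0.01 ] w 0.0181 j [-5.160e-01  4.600e-01  6.460e-01  1.759e+00  1.000e-03  8.580e-01]
shift [ 0.776  -0.0165 -0.0126] turn [ 0.0025 -0.0011 -0.0029]
```

>>> apply_moves(targets=[0, -0.01, -0.0126, 0, 0, 0, 0, 0.1, -0.0165, -0.0126, 0, 0, 0, 0, 0.2, -0.0165, -0.0126, 0, 0, 0, 0, 0.3, -0.0165, -0.0126, 0, 0, 0, 0, 0.4, -0.0165, -0.0126, 0, 0, 0, 0, 0.5, -0.0165, -0.0126, 0, 0, 0, 0, 0.6, -0.0165, -0.0126, 0, 0, 0, 0, 0.68, -0.0165, -0.0126, 0, 0, 0, 0, 0.74, -0.0165, -0.0126, 0, 0, 0, 0, 0.77, -0.0165, -0.0126, 0, 0, 0, 0, 0.77, -0.0165, -0.0126, 0, 0, 0, 0, 0.77, -0.0165, -0.0126, 0, 0, 0, 0])

```text
clock: 20.92
eef_pos: [0.5207, -0.3019, 0.1673]
tool_rot: [-0.069, 0.704, 0.069, 0.704]
ft_force: [0.6, -0.2, -1.8]
grip_width: 0.0181
```

```bash
python3 - <<'E'
from h import *
go([.5207,-.301,.1645],.195)
o,M,y=st();p=o['eef_pos'];ims=[]
for n in ('scene','top'):
    q,d=bot.camera(n);u,v=proj(n,[p[0],p[1],p[2]-.06]).astype(int);print(n,u,v)
    ims.append(cv2.resize(q[v-60:v+60,u-60:u+60,::-1],(400,400),interpolation=cv2.INTER_CUBIC))
cv2.imwrite('pics/b6.png',np.hstack(ims))
E
```

```text
t20.92 pos [ 0.5207 -0.3019  0.1673] yaw 0.1961 downerr [ 0.0005 -0.0002] F [ 0.55 -0.2  -1.84] T [0.007 0.004 0.005] w 0.0181 j [-0.525  0.474  0.176  1.272  0.     0.849]
shift [0.0113 0.0035 0.0008] turn [0.0021 0.001  0.0006]
t20.92 pos [ 0.5207 -0.3019  0.1673] yaw 0.1961 downerr [ 0.0005 -0.0002] F [ 0.55 -0.2  -1.84] T [0.007 0.004 0.005] w 0.0181 j [-0.525  0.474  0.176  1.272  0.     0.849]
scene 214 186
top 488 237
```

View pics/b6.png

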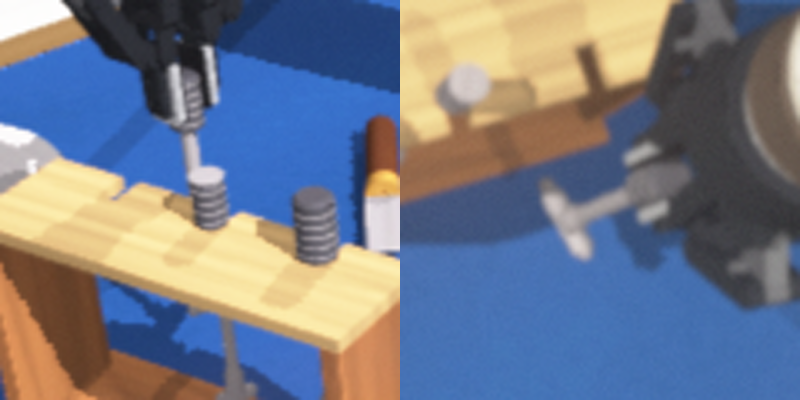

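>>> apply_moves(targets=[0.008, 0.003, 0.001, 0, 0, 0, 0, 0.008, 0.003, 0.001, 0, 0, 0, 0, 0.008, 0.003, 0.001, 0, 0, 0, 0])

```text
clock: 21.27
eef_pos: [0.5207, -0.3019, 0.1652]
tool_rot: [-0.069, 0.703, 0.069, 0.704]
ft_force: [0.7, 0.2, -0.9]
grip_width: 0.0181
```

```bash
python3 - <<'E'
from h import *
go([.5528,-.2915,.1645]) 
go([.5830,-.2825,.1645])
E
```

```text
t21.27 pos [ 0.5207 -0.3019  0.1652] yaw 0.1950 downerr [ 0.0008 -0.0005] F [ 0.72  0.2  -0.92] T [-0.032  0.021 -0.023] w 0.0181 j [-0.525  0.475  0.171  1.266 -0.     0.85 ]
shift [0.0027 0.0158 0.1339] turn [0 0 0]
t21.27 pos [ 0.5207 -0.3019  0.1652] yaw 0.1950 downerr [ 0.0008 -0.0005] F [ 0.72  0.2  -0.92] T [-0.032  0.021 -0.023] w 0.0181 j [-0.525  0.475  0.171  1.266 -0.     0.85 ]
shift [0.0028 0.0277 0.2594] turn [0 0 0]
```

>>> apply_moves(targets=[0.001, 0.005, 0, 0, 0, 0, 0, 0.001, 0.009, 0.05, 0, 0, 0, 0, 0.001, 0.014, 0.1, 0, 0, 0, 0, 0.001, 0.017, 0.14, 0, 0, 0, 0, 0.001, 0.018, 0.15, 0, 0, 0, 0, 0.001, 0.018, 0.15, 0, 0, 0, 0, 0.001, 0.018, 0.15, 0, 0, 0, 0])

```text
clock: 21.85
eef_pos: [0.5561, -0.29, 0.1641]
tool_rot: [-0.069, 0.704, 0.069, 0.703]
ft_force: [-0.3, -0.9, -2.0]
grip_width: 0.0177
```

```bash
python3 - <<'E'
from h import *
go([.5830,-.2825,.1645])
o,M,y=st();p=o['eef_pos'];ims=[]
print('lateral off from line', (p[:2]-[.583,-.2825])@[-np.sin(.2896),np.cos(.2896)])
for n in ('scene','top'):
    q,d=bot.camera(n);u,v=proj(n,[p[0],p[1],p[2]-.02]).astype(int);print(n,u,v)
    ims.append(cv2.resize(q[v-35:v+35,u-35:u+35,::-1],(400,400),interpolation=cv2.INTER_CUBIC))
cv2.imwrite('pics/b7.png',np.hstack(ims))
E
```

```text
t21.85 pos [ 0.5561 -0.29    0.1641] yaw 0.1952 downerr [-0.0009  0.0001] F [-0.31 -0.87 -1.97] T [ 0.04  -0.034 -0.046] w 0.0177 j [-0.48   0.528  0.255  1.298 -0.     0.895]
shift [-0.0019  0.0085  0.1114] turn [0 0 0]
t21.85 pos [ 0.5561 -0.29    0.1641] yaw 0.1952 downerr [-0.0009  0.0001] F [-0.31 -0.87 -1.97] T [ 0.04  -0.034 -0.046] w 0.0177 j [-0.48   0.528  0.255  1.298 -0.     0.895]
lateral off from line 0.0005190495895273968
scene 199 179
top 487 211
```

View pics/b7.png

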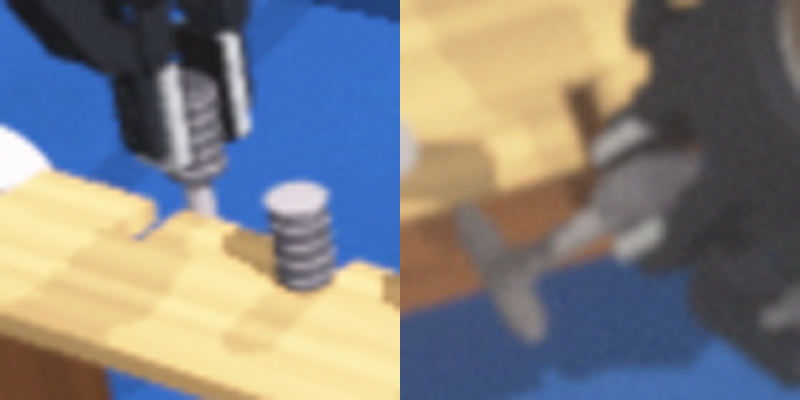

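```bash
python3 - <<'E'
from h import *
for q in [(580,92),(582,110),(588,140),(592,155)]:
    P=onz('top',452+(q[0]-400)/5.714-.4,176+q[1]/5.714-.4,.15);r=P[:2]-[.583,-.2825]
    print(P, r@[np.cos(.2896),np.sin(.2896)], r@[-np.sin(.2896),np.cos(.2896)])
E
```

```text
[ 0.58703568 -0.28125123  0.15      ] 0.004224232768790482 4.430408256849542e-05
[ 0.58198855 -0.28163989  0.15      ] -0.0007237146994290244 0.0011131284427014893
[ 0.57360692 -0.2830203   0.15      ] -0.009150515177773447 0.002183739803198996
[ 0.56942904 -0.28398417  0.15      ] -0.013429675369871948 0.0024530738765411297
```

>>> apply_moves(targets=[0, 0.001, 0.012, 0, 0, 0, 0, 0, 0.002, 0.024, 0, 0, 0, 0, 0, 0.0035, 0.036, 0, 0, 0, 0, 0, 0.0045, 0.048, 0, 0, 0, 0, 0, 0.0055, 0.06, 0, 0, 0, 0, 0, 0.0055, 0.06, 0, 0, 0, 0])

```text
clock: 22.45
eef_pos: [0.5716, -0.2855, 0.1643]
tool_rot: [-0.069, 0.704, 0.069, 0.704]
ft_force: [0.6, -0.3, -1.2]
grip_width: 0.0183
```

```bash
python3 - <<'E'
from h import *
go([.5829,-.2821,.1640])
o,M,y=st();p=o['eef_pos'];ims=[]
print('lateral off from line', (p[:2]-[.583,-.2825])@[-np.sin(.2896),np.cos(.2896)])
for n in ('scene','top'):
    q,d=bot.camera(n);u,v=proj(n,[p[0],p[1],p[2]-.02]).astype(int);print(n,u,v)
    ims.append(cv2.resize(q[v-35:v+35,u-35:u+35,::-1],(400,400),interpolation=cv2.INTER_CUBIC))
cv2.imwrite('pics/b8.png',np.hstack(ims))
E
```

```text
t22.45 pos [ 0.5716 -0.2855  0.1643] yaw 0.1956 downerr [ 0.0005 -0.    ] F [ 0.63 -0.32 -1.2 ] T [ 0.03  -0.009  0.028] w 0.0183 j [-0.463  0.551  0.294  1.313  0.     0.912]
shift [0.0011 0.0047 0.047 ] turn [0 0 0]
t22.45 pos [ 0.5716 -0.2855  0.1643] yaw 0.1956 downerr [ 0.0005 -0.    ] F [ 0.63 -0.32 -1.2 ] T [ 0.03  -0.009  0.028] w 0.0183 j [-0.463  0.551  0.294  1.313  0.     0.912]
lateral off from line 0.0003526757305746541
scene 193 182
top 484 202
```

View pics/b8.png

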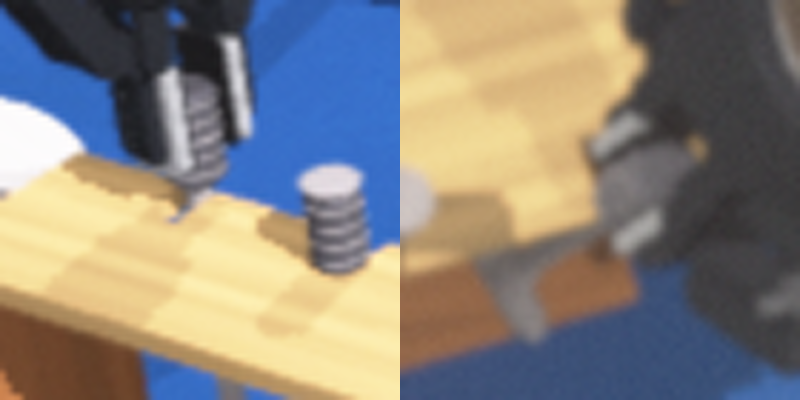

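In the slot, without contact force. Go on the last 11 mm.

>>> apply_moves(targets=[0, 0.001, 0.01, 0, 0, 0, 0, 0, 0.002, 0.02, 0, 0, 0, 0, 0, 0.003, 0.03, 0, 0, 0, 0, 0, 0.004, 0.04, 0, 0, 0, 0, 0, 0.0047, 0.046, 0, 0, 0, 0, 0, 0.0047, 0.046, 0, 0, 0, 0, 0, 0.0047, 0.046, 0, 0, 0, 0])

```text
clock: 23.13
eef_pos: [0.582, -0.2824, 0.1642]
tool_rot: [-0.069, 0.704, 0.069, 0.704]
ft_force: [0.1, 0.6, -1.6]
grip_width: 0.018
```

```bash
python3 - <<'E'
from h import *
go([.5829,-.2821,.1588])
o,M,y=st();p=o['eef_pos'];ims=[]
print('lateral off from line', (p[:2]-[.583,-.2825])@[-np.sin(.2896),np.cos(.2896)])
E
```

```text
t23.13 pos [ 0.582  -0.2824  0.1642] yaw 0.1952 downerr [-0.0002 -0.    ] F [ 0.13  0.65 -1.57] T [ 0.022  0.009 -0.   ] w 0.0180 j [-0.452  0.568  0.322  1.325 -0.     0.924]
shift [0.0217 0.0003 0.0038] turn [0 0 0]
t23.13 pos [ 0.582  -0.2824  0.1642] yaw 0.1952 downerr [-0.0002 -0.    ] F [ 0.13  0.65 -1.57] T [ 0.022  0.009 -0.   ] w 0.0180 j [-0.452  0.568  0.322  1.325 -0.     0.924]
lateral off from line 0.00042377958157752057
```

Lower until the knob rests on the board.

>>> apply_moves(targets=[0.005, 0, 0.003, 0, 0, 0, 0, 0.01, 0, 0.003, 0, 0, 0, 0, 0.014, 0, 0.003, 0, 0, 0, 0, 0.018, 0, 0.003, 0, 0, 0, 0, 0.018, 0, 0.003, 0, 0, 0, 0])

```text
clock: 23.55
eef_pos: [0.5824, -0.2822, 0.1594]
tool_rot: [-0.069, 0.704, 0.069, 0.704]
ft_force: [0.3, -1.3, -1.6]
grip_width: 0.0183
```

>>> apply_moves(targets=[0.002, 0, 0, 0, 0, 0, 0, 0.002, 0, 0, 0, 0, 0, 0, 0.002, 0, 0, 0, 0, 0, 0])

```text
clock: 23.8
eef_pos: [0.5826, -0.2823, 0.1593]
tool_rot: [-0.069, 0.704, 0.069, 0.704]
ft_force: [0.0, -0.6, -1.5]
grip_width: 0.0181
```

>>> apply_moves(targets=[0.002, 0, 0, 0, 0, 0, 0, 0.002, 0, 0, 0, 0, 0, 0, 0.002, 0, 0, 0, 0, 0, 0])

```text
clock: 24.05
eef_pos: [0.5826, -0.2823, 0.1588]
tool_rot: [-0.069, 0.704, 0.069, 0.704]
ft_force: [0.1, -0.2, -1.7]
grip_width: 0.0181
```

>>> apply_moves(targets=[0.002, 0, 0, 0, 0, 0, 0, 0.002, 0, 0, 0, 0, 0, 0, 0.002, 0, 0, 0, 0, 0, 0])

```text
clock: 24.3
eef_pos: [0.5827, -0.2823, 0.1585]
tool_rot: [-0.069, 0.704, 0.069, 0.704]
ft_force: [0.5, -0.6, -0.9]
grip_width: 0.0179
```

>>> apply_moves(targets=[0.002, 0, 0, 0, 0, 0, 0, 0.002, 0, 0, 0, 0, 0, 0, 0.002, 0, 0, 0, 0, 0, 0])

```text
clock: 24.55
eef_pos: [0.5828, -0.2824, 0.1584]
tool_rot: [-0.069, 0.704, 0.069, 0.704]
ft_force: [-0.7, -1.0, 2.2]
grip_width: 0.0177
```

```bash
python3 - <<'E'
from h import *
st()
E
```

```text
t24.55 pos [ 0.5828 -0.2824  0.1584] yaw 0.1950 downerr [ 0.0007 -0.0003] F [-0.67 -1.    2.21] T [ 0.114  0.309 -0.013] w 0.0177 j [-0.451  0.571  0.313  1.312  0.     0.925]
```

>>> apply_moves(targets=[0, 0, 0, 0, 0, 0, 0.25, 0, 0, 0, 0, 0, 0, 0.32, 0, 0, 0, 0, 0, 0, 0.4, 0, 0, 0, 0, 0, 0, 0.5, 0, 0, 0, 0, 0, 0, 0.5, 0, 0, 0, 0, 0, 0, 0.5])

```text
clock: 25.05
eef_pos: [0.5827, -0.2823, 0.1577]
tool_rot: [-0.069, 0.704, 0.069, 0.704]
ft_force: [-0.7, -0.1, -0.1]
grip_width: 0.0427
```

```bash
python3 - <<'E'
from h import *
o,M,y=st();p=o['eef_pos'];ims=[]
for n in ('scene','top'):
    q,d=bot.camera(n);u,v=proj(n,[p[0],p[1],p[2]]).astype(int)
    ims.append(cv2.resize(q[v-50:v+50,u-50:u+50,::-1],(400,400),interpolation=cv2.INTER_CUBIC))
cv2.imwrite('pics/b9.png',np.hstack(ims))
E
```

```text
t25.05 pos [ 0.5827 -0.2823  0.1577] yaw 0.1950 downerr [-0.0001  0.    ] F [-0.65 -0.06 -0.12] T [0.013 0.007 0.014] w 0.0427 j [-0.451  0.572  0.313  1.311 -0.     0.925]
```

View pics/b9.png

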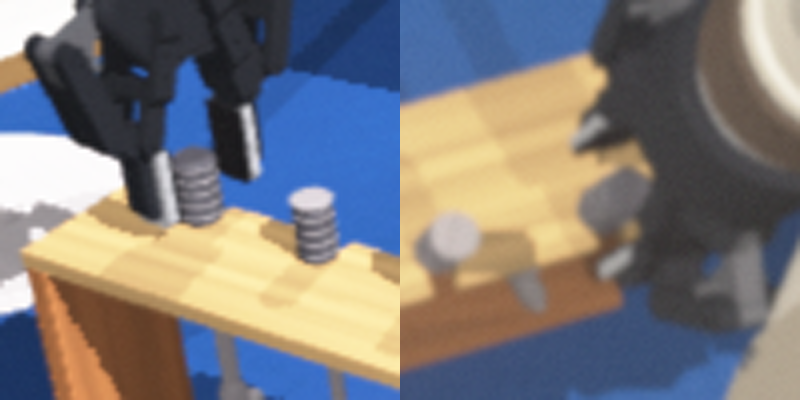

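Released and hanging; retreat straight up and away for a clear view.

>>> apply_moves(targets=[-0.03, 0, 0, 0, 0, 0, 0.5, -0.08, 0, 0, 0, 0, 0, 0.5, -0.15, 0, 0, 0, 0, 0, 0.5, -0.25, 0, 0, 0, 0, 0, 0.5, -0.35, 0, 0, 0, 0, 0, 0.5, -0.45, 0, 0, 0, 0, 0, 0.5, -0.55, 0.1, -0.1, 0, 0, 0, 0.5, -0.55, 0.25, -0.25, 0, 0, 0, 0.5, -0.55, 0.4, -0.4, 0, 0, 0, 0.5, -0.55, 0.5, -0.6, 0, 0, 0, 0.5, -0.55, 0.6, -0.7, 0, 0, 0, 0.5, -0.55, 0.6, -0.8, 0, 0, 0, 0.5])

```text
clock: 26.15
eef_pos: [0.3666, -0.174, 0.2958]
tool_rot: [-0.07, 0.703, 0.07, 0.704]
ft_force: [-0.1, -0.7, 0.6]
grip_width: 0.0428
```

>>> apply_moves(targets=[0, 0.15, 0, 0, 0, 0, 0.5, 0, 0.3, 0, 0, 0, 0, 0.5, 0, 0.45, 0, 0, 0, 0, 0.5, 0, 0.6, 0, 0, 0, 0, 0.5, 0, 0.7, 0, 0, 0, 0, 0.5, 0, 0.7, 0, 0, 0, 0, 0.5, 0, 0.7, 0, 0, 0, 0, 0.5])

```text
clock: 26.73
eef_pos: [0.3342, -0.0031, 0.2962]
tool_rot: [-0.07, 0.703, 0.07, 0.704]
ft_force: [1.2, -0.3, -0.3]
grip_width: 0.0427
```

```bash
python3 - <<'E'
from h import *
st();ims=[]
for n in ('scene','top'):
    q,d=bot.camera(n);cv2.imwrite(f'pics/{n}_end.png',q[:,:,::-1])
    r=q[150:310,130:300] if n=='scene' else q[130:270,345:525]
    ims.append(cv2.resize(r[:,:,::-1],(400,380),interpolation=cv2.INTER_CUBIC))
cv2.imwrite('pics/c1.png',np.hstack(ims))
E
```

```text
t26.73 pos [ 0.3342 -0.0031  0.2962] yaw 0.1987 downerr [ 0.002  -0.0003] F [ 1.22 -0.33 -0.26] T [ 0.021 -0.014 -0.043] w 0.0427 j [-0.009 -0.116 -0.212  1.473 -0.     1.363]
```

View pics/c1.png

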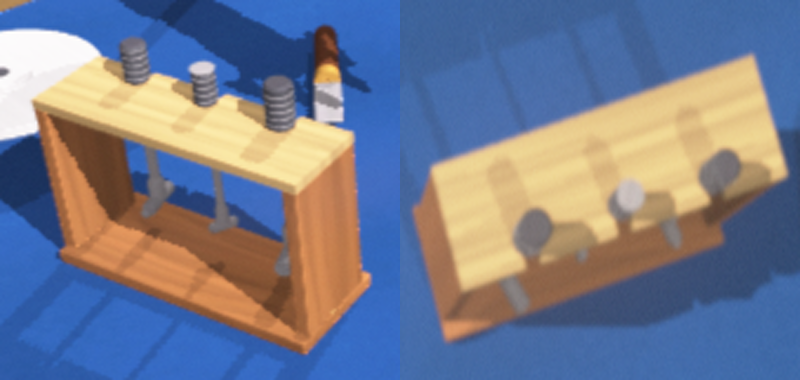

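View pics/top_end.png

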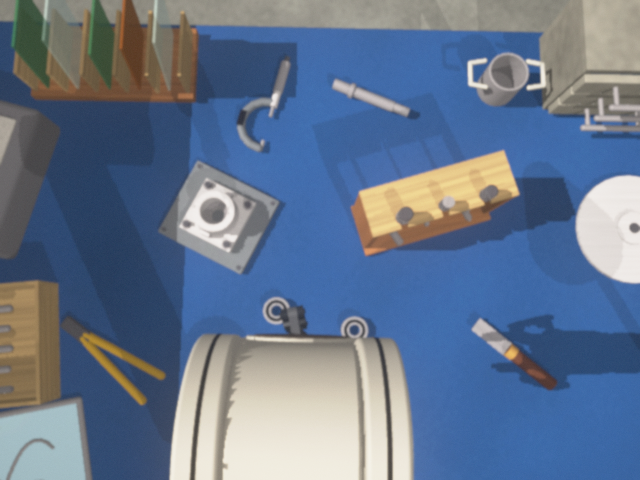

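```bash
python3 - <<'E'
import cv2,numpy as np
from h import *
a=cv2.imread('pics/top0.png')[180:260,440:500];b=cv2.imread('pics/top_end.png')[180:260,440:500]
cv2.imwrite('pics/c2.png',np.hstack([cv2.resize(i,(390,520),interpolation=cv2.INTER_CUBIC) for i in (a,b)]))
s=np.array([.583,-.282])
for L in (.0185,.0235,.0275):
  print(L,(proj('top',[s[0]-L*np.cos(.45),s[1]-L*np.sin(.45),.038])-[440,180])*6.5+[390,0])
E
```

```text
0.0185 [568.3328395  249.74512532]
0.0235 [576.72590317 266.08665987]
0.0275 [583.44794036 279.17465817]
```

View pics/c2.png

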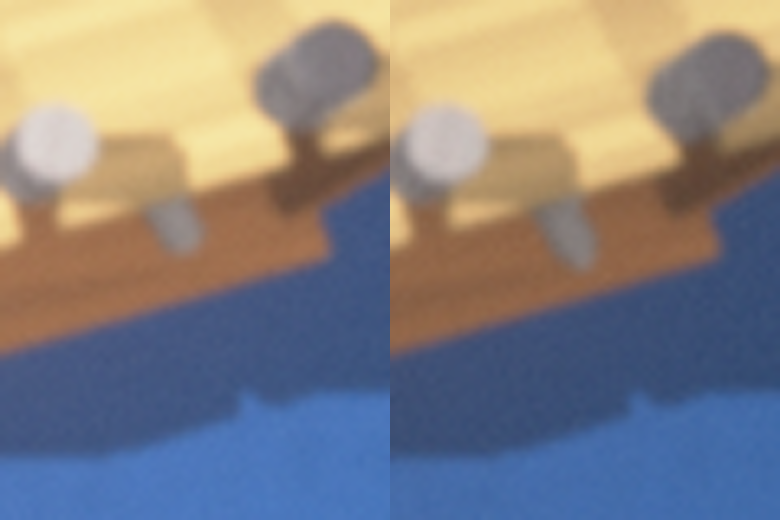

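```bash
python3 - <<'E'
from workcell import bot
print(bot.job_done())
E
```

```text
the job is handed in; nothing more can be done
None
```

I measured the bore with the middle-sized gauge from slot0, hung it back in slot0 and handed the job in at about 27 s.

- **In the bore:** Contact with the spacer ring came at a height that fits a ring of about 4 mm. I held the gauge down with roughly 8 to 11 N. I turned the knob about +1.10 rad to release the plungers, then back to about −0.09 rad to lock it. In the pictures the head did not turn along.
- **Drawing out and hanging back:** No unusual forces came up while drawing it out or sliding it into the slot. The knob settled on the board at the same height as at the start. It now hangs about 2 mm further forward in the slot than before.
- **Other objects:** The other two gauges, both bearings and the housing look unmoved in the final pictures.
- **Size check:** Carried to the rack, the head measured about 45 mm across the tips in the top picture, against about 33 mm before. That fits 47 mm locked and not 55 mm sprung free, but I could not read the size more closely.
- **Checks that disagreed:**
  - In the last picture the front tip has come forward a little less than an even split would give. The two plungers are probably not out equally.
  - The gripper read 18 mm on the 20 mm knob throughout.
  - The two cameras differed by about 3 mm. I used the top one, which agreed with the arm.

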